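# Clear the finished brackets down the chute and load the press die

## Task

Change the bench press over to the next job: send every finished angle bracket on the bench down the gravity chute into the covered bin, each the way round that slides down without jamming. Draw the press's die slide all the way out by its post, lay the square and the round blank flat in the recesses of their shape and let go of them, then push the slide fully home under the rams so that both blanks stay seated. The brackets may go before, between or after the press work; leave the oil bottle, hammer and tape roll where they are.

Things in the scene. Friction and masses are not known exactly. Their poses are not given: they have to be found in the camera images.
- bracket1: Plain steel equal-leg angle bracket, two legs 50 mm wide and 8 mm thick, 66 mm long, about 0.22 kg. Origin: centre of the flat leg's underside. x runs along the length; the flat leg spans y -25 to +25 mm, z 0 to 8 mm; the upright leg stands at the +y edge (y +17 to +25 mm) up to z = 50 mm. It starts on the bench on its flat leg. 2 to 4 of the brackets are present.
- bracket2: Plain steel equal-leg angle bracket, two legs 50 mm wide and 8 mm thick, 66 mm long, about 0.22 kg. Origin: centre of the flat leg's underside. x runs along the length; the flat leg spans y -25 to +25 mm, z 0 to 8 mm; the upright leg stands at the +y edge (y +17 to +25 mm) up to z = 50 mm. It starts on the bench on its flat leg. 2 to 4 of the brackets are present.
- bracket3: Plain steel equal-leg angle bracket, two legs 50 mm wide and 8 mm thick, 66 mm long, about 0.22 kg. Origin: centre of the flat leg's underside. x runs along the length; the flat leg spans y -25 to +25 mm, z 0 to 8 mm; the upright leg stands at the +y edge (y +17 to +25 mm) up to z = 50 mm. It starts on the bench on its flat leg. 2 to 4 of the brackets are present.
- bracket4: Plain steel equal-leg angle bracket, two legs 50 mm wide and 8 mm thick, 66 mm long, about 0.22 kg. Origin: centre of the flat leg's underside. x runs along the length; the flat leg spans y -25 to +25 mm, z 0 to 8 mm; the upright leg stands at the +y edge (y +17 to +25 mm) up to z = 50 mm. It starts on the bench on its flat leg. 2 to 4 of the brackets are present.
- square_blank: Aluminium square blank, 60 x 60 x 12 mm, 0.12 kg, lying flat on the bench. Origin: centre of its underside, sides along its x and y.
- round_blank: Aluminium round blank (disc), 68 mm across, 12 mm thick, 0.115 kg, lying flat on the bench. Origin: centre of its underside.
- chute: Fixed aluminium gravity chute on green feet, running down into a grey bin. Origin on the bench under the loading bay; x points downhill (level), y to the left as one looks downhill, z up. The smooth floor slopes down at 28 degrees towards +x and is 61 mm wide between side walls that rise 12 mm above it. A bracket slides down only lengthwise on its flat leg, upright leg on the chute's +y side.
- bay (a point): Centre of the chute's loading bay, on the sloping floor, 212 mm above the bench; axes as chute (not sloped). The bay, the chute's upper 110 mm, is open above and has a 12 mm high end wall 60 mm uphill of this point. At the chute's foot is the bin: x 225 to 455 mm, y -130 to 130 mm in the chute's frame, 190 mm high, under a clear cover, so that the chute is the only way in; the chute's lip is at x = 238 mm, 85 mm above the bench.
- strip_end (a point): Uphill end of the hold-down strip, 50 mm down the slope from the bay's centre. From here to the bin the strip covers the right half of the chute (y from -33 to -3 mm), 15 to 21 mm above the floor: a flat leg slips under it, but an upright leg on that side catches on its end and jams. Axes as chute.
- press: Small fixed bench press: a green crosshead 130 to 190 mm above the bench on two columns, with two rams below it (lower ends 80 mm above the bench), and a bed with rails for the sliding die, towards its -x (the robot's side). Origin on the bench under the crosshead; x points away from the robot, y left. The crosshead's front face is 12.5 mm on the robot's side of the origin.
- die (a joint): Travel of the die slide in m: 0 fully home, recesses under the rams; 0.14 fully out towards the robot (press -x). Starts at 0 to 0.03; friction about 3 N, stays where left. The die is a steel plate 170 x 220 x 22 mm, top 33.5 mm above the bench, with a square and a round recess side by side, 6 mm deep, 2.5 mm wider than the blank all round, edges chamfered 3 mm.
- square_recess (a point): Centre of the floor of the die's square recess (65 x 65 mm, 6 mm deep, sides along the press's x and y); 27.5 mm above the bench. Moves with the die; axes as press.
- round_recess (a point): Centre of the floor of the die's round recess (73 mm across, 6 mm deep); 27.5 mm above the bench. Moves with the die; axes as press.
- die_post (a point): Centre of the top of the upright steel pull post on the die's front edge: 16 mm thick, 50 mm tall above the die, top 83.5 mm above the bench, 87 mm on the robot's side of the recesses. Moves with the die.
- oil_bottle: Bystander: yellow oil bottle, 56 mm across, 150 mm tall; origin at its foot.
- hammer: Bystander: hammer lying on the bench.
- tape_roll: Bystander: cardboard roll, 100 mm across, 48 mm high; origin at the centre of its underside.
Things that resemble listed ones, but are neither listed nor needed, are in the scene too. Leave any turquoise or yellow look-alike of the bracket2 alone.

How it is judged:
By the outcome, as a careful person would: the job done as asked, in the order asked, and still so for the second after the job is handed in, with the robot touching nothing.
Of bracket1, bracket2, bracket3, bracket4 only 2 to 4 are there at a start; the rules pass over those that are not, and their reading is None.
At some moment in a run one of bracket1, bracket2, bracket3, bracket4, square_blank, round_blank may be knocked a few centimetres aside while the robot is not near it.
It also fails if it takes over 210 s, if anything falls off the work surface, if the arm or the gripper's body presses on something with over 40 N, if the wrist force passes 120 N, or if a joint passes its speed limit or range.

## Robot

A 6-joint arm with a two-finger parallel gripper is mounted at the origin on the work surface. World frame = base frame: x ahead of the robot, y to its left, z up, the work surface at z = 0. Lengths are in mm, angles in rad, forces in N, time in s.
With the tool pointing down it reaches from about 350 to 875 mm from the base axis. Payload 4.2 kg.
Tool frame: the origin (TCP) lies midway between the tips of the shut fingers; the grasp point (between the pads) lies 19 mm behind it (tcp_to_grasp is the distance from the TCP to the grasp point, in mm); z points along the fingers, y is the line along which they close (so a half turn about z gives the same grasp; the last joint's range is limited). The gripper opens to 85 mm and grips with 20 to 120 N. Pads are 22 mm wide; open, the fingers measure 114 mm over their backs; the gripper's body (76 mm by 85 mm) begins 54 mm behind the grasp point. The pads swing forward as they close: fully open they stand 13 mm farther back than shut.
Start: joints at [-0.863, 0.385, 0.008, 0, -1.194, -0.259], TCP at [271.19, -563.077, 231.312] pointing down, gripper open.
Joint ranges: [-3.14, 3.14], [-1.21, 2.06], [-1.07, 1.41], [-3.16, 2.05], [-2.99, -0.16], [-3.1, 3.1]. Speed limits (rad/s): [2.79, 2.79, 3.14, 3.14, 3.14, 3.14].

## Interface

Orientations are given as a unit quaternion [x, y, z, w].
In Python, from bench import read_state, get_image, job_done, tcp_to_grasp gives the robot as it stands.
- The arm moves only by the tool jog_arm, never from a script. Its argument "plan" is a list of rows, each a list of 3 entries, a list of its own where there are three numbers: the finger opening in mm, from 0 to 85.4, then the shift along the tool's x, y, z as a fraction of full scale, then the turn, a rotation vector about the tool's x, y, z as a fraction of full scale. A call has 1 to 10 rows; each row is the pose to reach, as a shift and turn from the pose commanded when the call began, along the tool's axes at that moment; what a row does not reach only later rows make up. Full scale, the value 1, is 0.1 m for a shift and 60 degrees for a turn. A row lasts 1/8 s, in which the tool goes at most 62.5 mm and 10.7 degrees, less where a joint would pass 70% of its speed; a pose out of reach is approached as far as the arm can. A call with a number of a shift or a turn outside -1 to 1 is refused whole. A call with a gripper value outside its range is refused whole. The fingers move at their own pace and stop on an object; the grip force is fixed at half the most. Time passes only in rows, so rows that repeat a pose let the fingers close. It gives the time, the measured TCP pose, the force, the opening and the grip force at its end, in the units of the state.
- read_state(): the state, without advancing time (a new reading comes with each control period).
- get_image(name): name is "scene" or "top" or "wrist"; returns a dict with "img" (420x560x3 uint8, red, green, blue), "range_z" (420x560 float32, mm along the optical axis (not along the pixel's ray), 0 where there is no reading), "intrinsics" (3x3 intrinsics, pixels), "extrinsics" (4x4, takes a point from camera to world coordinates); the wrist camera has in their place "tool_from_camera" (4x4, takes a point from camera to tool coordinates, whose origin is the TCP and whose axes are the flange's). Camera axes: x right, y down, z forward; pixel columns grow to the right and rows downward; lengths in mm; the calibration is good to about 2 mm. A picture is of the moment at which its call begins: read the wrist's pose just before it.
- job_done(): hands the job in; it is judged then, once.
The state is a dict: "clock": time; "joints": joint angles; "joint_vel": joint speeds; "joint_efforts": joint torques, N m; "position": TCP position; "ee_rot": TCP orientation; "contact_force": force on the tool from outside, world axes, zero at the start; "wrist_torque": the same for the moment, N m; "gripper_width": finger opening in mm; "grasp_force": force on a finger pad.
Only numpy, scipy, OpenCV 4.12 (cv2) and the standard library are available. Lean on these libraries where they do the work, as an engineer would, in place of code of your own. Each camera call takes 0.05 s, during which the arm holds its last target. There are 200 camera calls.

## Working session

There is one attempt and no reset: what is moved stays moved. The work goes in short steps, Python scripts to look and compute and a tool call to move; the robot and the scene stay as the last step left them, time stands still between calls to the robot, and variables do not carry over. Pictures are saved under pics/ and viewed, at most 14 in all, crops included, and the job is handed in when it is done.

Besides the shell and the picture viewer there is one more tool, called after ">>>" as name(argument=value, ...) on one line, values as JSON. jog_arm: Moves the arm, as the interface text tells. Its arguments: {"type":"object","properties":{"plan":{"type":"array"}},"required":["plan"]}

```bash
mkdir -p pics; ls; python3 - <<'E'
from bench import *
import cv2,numpy as np
s=read_state();print(s['clock'],s['position'],s['ee_rot'],s['gripper_width'],tcp_to_grasp)
for n in('scene','top'):
    d=get_image(n);np.savez(f'{n}0.npz',**{k:d[k] for k in d})
    print(n,d['intrinsics'].tolist(),np.round(d['extrinsics'],3).tolist())
    cv2.imwrite(f'pics/{n}0.png',cv2.resize(d['img'][:,:,::-1],(800,600),interpolation=cv2.INTER_CUBIC))
E
```

```text
pics
0.0 [ 270.94722415 -562.56467322  230.22099301] [-2.22426087e-01  9.74948940e-01  1.05940902e-03 -2.80693530e-04] 85.5570832626829 18.700000000000003
scene [[474.0360907881119, 0.0, 283.1100349501741], [0.0, 474.0360907881119, 200.3736909104782], [0.0, 0.0, 1.0]] [[-0.837, -0.396, 0.378, 113.282], [-0.547, 0.603, -0.58, 631.952], [0.001, -0.693, -0.721, 992.134], [0.0, 0.0, 0.0, 1.0]]
top [[504.3807464411458, 0.0, 276.9523736078384], [0.0, 504.3807464411458, 208.05132548261437], [0.0, 0.0, 1.0]] [[-0.022, -0.991, 0.134, 399.041], [-1.0, 0.024, 0.014, -35.99], [-0.017, -0.134, -0.991, 1354.759], [0.0, 0.0, 0.0, 1.0]]
```

View pics/scene0.png

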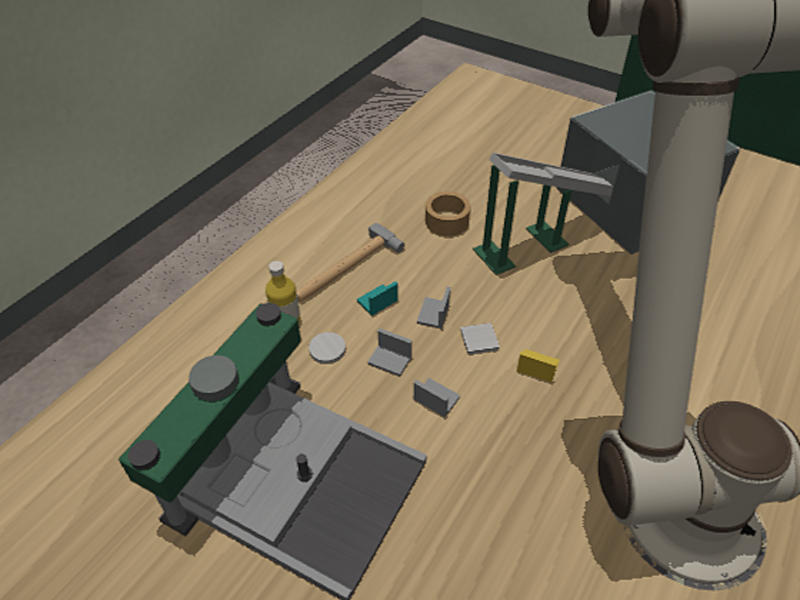

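View pics/top0.png

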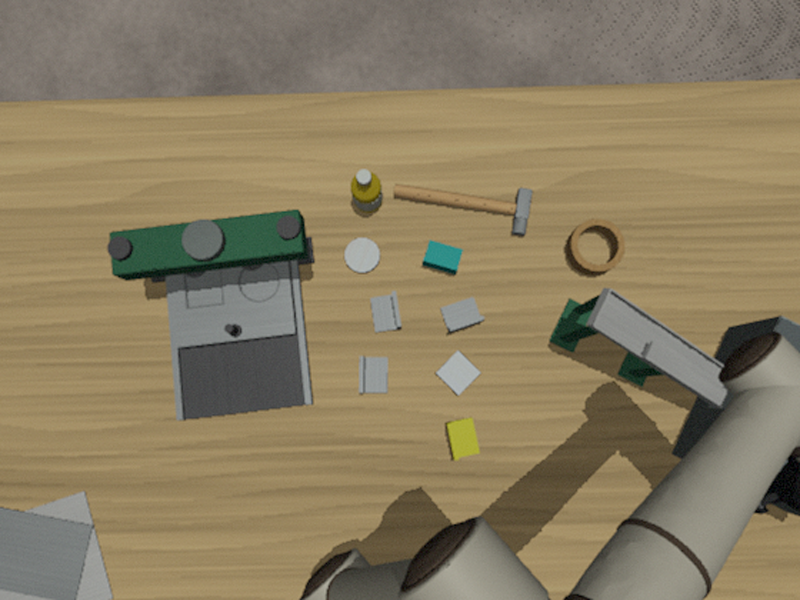

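The top view (800x600) shows three plain steel brackets at (385,312), (373,375) and (462,315). The look-alikes are turquoise (442,256) and yellow (463,438), and I'll leave both alone. The square blank is at (458,372), the round blank at (362,255), the die post at (233,330), and the chute runs from (605,295) to (725,400). The brackets meant are the plain steel ones, as described.

```bash
cat > h.py <<'E'
import numpy as np,cv2
def cloud(d,E=None):
    K=np.array(d['intrinsics']);E=np.array(d['extrinsics']) if E is None else E
    z=np.array(d['range_z']).astype(float);v,u=np.mgrid[:420,:560]
    P=np.stack([(u-K[0,2])/K[0,0]*z,(v-K[1,2])/K[1,1]*z,z],-1)@E[:3,:3].T+E[:3,3]
    P[z<=0]=np.nan
    return P
def ray(d,uv,zp,E=None):
    K=np.array(d['intrinsics']);E=np.array(d['extrinsics']) if E is None else E
    uv=np.atleast_2d(np.array(uv,float))
    r=np.c_[(uv[:,0]-K[0,2])/K[0,0],(uv[:,1]-K[1,2])/K[1,1],np.ones(len(uv))]@E[:3,:3].T
    return E[:3,3]+r*((zp-E[2,3])/r[:,2])[:,None]
E
python3 - <<'E'
from h import *
for n in('top','scene'):
    d=np.load(n+'0.npz');P=cloud(d);img=d['img'].astype(int)
    print(n,'table z',np.nanmedian(P[150:250,230:330,2][P[150:250,230:330,2]<6]))
    sat=img.max(2)-img.min(2)
    x,y,z=P[...,0],P[...,1],P[...,2]
    m=((z>4)&(z<70)&(x>250)&(x<800)&(y<180)&(y>-260)&(np.hypot(x,y)>300)).astype(np.uint8)
    nn,L,st,c=cv2.connectedComponentsWithStats(m)
    for i in range(1,nn):
        if st[i,4]<60: continue
        Q=P[L==i];C=img[L==i].mean(0).round()
        r=cv2.minAreaRect(Q[:,:2].astype(np.float32))
        o=[np.round(r[0],1),np.round(r[1],1),round(r[2],1)]
        up=Q[Q[:,2]>30]
        if len(up)>8:
            r2=cv2.minAreaRect(up[:,:2].astype(np.float32));o+=['UP',np.round(r2[0],1),np.round(r2[1],1),round(r2[2],1)]
        print(np.round(c[i]),st[i,4],C,'z',np.percentile(Q[:,2],[10,50,95]).round(1),*o)
    # press region
    for nm,lo,hi,bx in(('post',75,92,(350,900,0,450)),('cross',170,215,(350,900,0,450)),('die',28,40,(350,900,0,450)),('chute',95,270,(250,800,-600,-150))):
        k=(z>lo)&(z<hi)&(x>bx[0])&(x<bx[1])&(y>bx[2])&(y<bx[3])&(np.hypot(x,y)>300)
        if nm=='chute': k&=sat<30
        Q=P[k]
        if len(Q)>3:
            r=cv2.minAreaRect(Q[:,:2].astype(np.float32));print(nm,len(Q),np.round(np.median(Q,0),1),r)
E
```

```text
top table z -0.9998324961338767
[326. 142.] 1008 [136. 116.  86.] z [14.1 21.8 27.3] [ 746.8 -138. ] [245.7  98.5] 88.5
[258. 144.] 127 [78. 74. 59.] z [12.4 42.1 68.5] [756.6  32.3] [22.2 54. ] 6.1 UP [756.6  32.3] [22.2 54. ] 6.1
[209. 235.] 1050 [103. 106. 105.] z [ 7.9 17.6 31.3] [542.6 161.5] [ 38.2 318.4] 89.5 UP [599.4 168.1] [ 22.3 165.8] 79.9
[253. 179.] 482 [169. 172. 168.] z [ 7.3 10.8 15.6] [663.7  47.5] [67.1 66. ] 44.1
[309. 180.] 394 [ 45. 123. 117.] z [ 5.2  9.4 50.6] [ 654.2 -106.6] [69.2 54.9] 72.5 UP [636.5 -99.5] [65.3  9.3] 72.2
[270. 219.] 408 [143. 146. 144.] z [ 5.   8.2 50.7] [552.    4.8] [66.2 49.9] 7.6 UP [554.9 -16. ] [65.7  7.9] 7.6
[322. 221.] 407 [139. 143. 140.] z [ 4.9  8.3 50.2] [ 545.5 -137.4] [50.5 69.6] 17.0 UP [ 525.3 -143. ] [ 8.4 66.1] 17.1
[320. 261.] 521 [169. 173. 170.] z [ 7.5 10.9 15.3] [ 436.8 -127.3] [59.5 62.4] 43.4
[260. 263.] 438 [146. 149. 147.] z [ 5.1  8.4 49.8] [436.1  30.1] [53.4 64.6] 86.3 UP [437.9  49.2] [ 7.6 62.2] 89.1
[323. 307.] 438 [165. 164.  56.] z [ 5.1  8.4 50.6] [ 319.3 -131.2] [67.9 51. ] 12.1 UP [ 314.7 -111.2] [6
[... 1392 characters left out ...]
9.8] [318.1  40.4] 0.0 UP [598.8 169.7] [ 23.3 164.6] 82.5
[304. 277.] 443 [92. 92. 92.] z [ 5.  21.  47.3] [438.4  30.4] [53.5 67.6] 87.8 UP [439.6  49.7] [66.7 13.6] 0.3
post 355 [634.9 263.   83. ] ((642.8762817382812, 207.85501098632812), (186.30609130859375, 448.5017395019531), 20.051170349121094)
cross 5143 [648.5 318.2 187.6] ((659.4033813476562, 295.3414611816406), (77.93436431884766, 317.2528991699219), 5.62483549118042)
die 4490 [565.  297.3  30.8] ((601.1676025390625, 241.78289794921875), (421.43743896484375, 352.1675720214844), 84.5818862915039)
chute 2739 [ 430.9 -486.4  170.6] ((451.31610107421875, -479.3133544921875), (343.2848815917969, 176.8507843017578), 43.417938232421875)
```

```bash
cat > fit.py <<'E'
from h import *
for n,dz in(('top',1.0),('scene',3.0)):
    d=np.load(n+'0.npz');P=cloud(d);P[...,2]+=dz;img=d['img'].astype(int)
    x,y,z=P[...,0],P[...,1],P[...,2];sat=img.max(2)-img.min(2)
    k=(z>150)&(z<275)&(x>400)&(x<700)&(y>-480)&(y<-250)&(sat<28)
    nn,L,st,c=cv2.connectedComponentsWithStats(k.astype(np.uint8));i=1+st[1:,4].argmax()
    Q=P[L==i];rng=np.random.default_rng(0);best=0
    for _ in range(500):
        a=Q[rng.choice(len(Q),3,False)];N=np.cross(a[1]-a[0],a[2]-a[0]);N/=np.linalg.norm(N)+1e-9;N*=np.sign(N[2])
        if N[2]<.8: continue
        h=(Q-a[0])@N;s=(abs(h)<2.5).sum()-2*(h<-6).sum()
        if s>best: best=s;F=Q[abs(h)<2.5]
    o=F.mean(0);N=np.linalg.svd(F-o)[2][2];N*=np.sign(N[2]);h=(Q-o)@N
    print(n,len(Q),len(F),'slope',np.degrees(np.arccos(N[2])),'downhill az',np.degrees(np.arctan2(N[1],N[0])))
    # wall-based azimuth: rect of all points projected in plane
    D=np.array([N[0],N[1],0]);D/=np.linalg.norm(D);D=D-N*(D@N);D/=np.linalg.norm(D);Y=np.cross(N,D)
    uv=np.c_[(Q-o)@D,(Q-o)@Y];fl=uv[abs(h)<2.5]
    W=uv[(h>8)&(h<14.5)]
    for sgn in(1,-1):
        S=W[sgn*W[:,1]>20]
        if len(S)>10:p=np.polyfit(S[:,0],S[:,1],1);print('  wall',sgn,len(S),'v0',p[1].round(1),'ang',np.degrees(p[0]).round(2),'u',S[:,0].min(),S[:,0].max())
    print('  floor u',np.percentile(fl[:,0],[0,1,99]),'v',np.percentile(fl[:,1],[1,5,95,99]),'all u min',np.percentile(uv[:,0],[0,1]))
    print('  o',o.round(1),'D',D.round(3),'Y',Y.round(3),'hmax',h.max().round(1))
    # press
    k=(z>183)&(z<196)&(x>500)&(y>60);Q=P[k]
    G=P[k&(img[...,1]>img[...,0]+12)];r=cv2.minAreaRect(G[:,:2].astype(np.float32));print('  cross',len(G),r)
    k=(z>60)&(z<87)&(x>480)&(x<640)&(y>180)&(y<360);nn,L,st,c=cv2.connectedComponentsWithStats(k.astype(np.uint8))
    for i in range(1,nn):
        if st[i,4]>5:
            Q=P[L==i];print('  post?',c[i].round(),st[i,4],Q[:,2].max().round(1),np.median(Q[Q[:,2]>Q[:,2].max()-5],0).round(1))
E
python3 fit.py
```

```text
top 2158 1104 slope 28.174641744684482 downhill az -117.27636106557074
  wall 1 111 v0 27.7 ang -0.32 u -81.66443413620081 88.95768234226584
  wall -1 101 v0 -34.7 ang -2.08 u -83.18630792716496 117.56515958279994
  floor u [-84.39300072 -82.13783009 102.25869656] v [-36.63608106 -28.38341563  25.03861268  27.40308227] all u min [-84.39300072 -82.69061512]
  o [ 497.4 -394.   203. ] D [-0.404 -0.783 -0.472] Y [ 0.889 -0.458  0.   ] hmax 26.4
  cross 2990 ((657.5875244140625, 294.1565246582031), (76.72064208984375, 317.41033935546875), 5.733688831329346)
  post? [175. 189.] 7 84.9 [627.5 243.2  82.9]
  post? [140. 192.] 8 86.6 [619.4 336.7  85. ]
  post? [161. 230.] 43 87.0 [527.4 283.2  84. ]
scene 1062 1104 slope 28.174641744684482 downhill az -117.27636106557074
  wall 1 66 v0 28.1 ang -0.41 u -86.25000991081444 82.523493027489
  wall -1 105 v0 -33.4 ang -1.21 u -86.63132285849564 125.19393600841023
  floor u [-85.73691773 -84.84536051 101.32810348] v [-37.41716459 -35.85492656  29.82257934  31.47856014] all u min [-87.63795018 -85.05548621]
  o [ 497.4 -394.   203. ] D [-0.404 -0.783 -0.472] Y [ 0.889 -0.458  0.   ] hmax 22.8
  cross 3446 ((659.0177612304688, 296.5697021484375), (77.46671295166016, 319.7601623535156), 5.70674467086792)
  post? [184. 286.] 27 86.7 [631.3 250.3  84.3]
  post? [158. 320.] 24 86.9 [620.5 344.2  84.3]
  post? [211. 323.] 80 86.7 [525.  282.8  84.3]
```

```bash
cat > plan.py <<'E'
import numpy as np
from scipy.spatial.transform import Rotation as R
def down(az,tilt=0,taz=0):
    "tool down, tool x at world azimuth az; then body leaned by tilt towards azimuth taz"
    a=np.radians(az);x=np.array([np.cos(a),np.sin(a),0]);z=np.array([0,0,-1.])
    M=R.from_matrix(np.c_[x,np.cross(z,x),z])
    t=np.radians(taz);ax=np.cross([0,0,1],[np.cos(t),np.sin(t),0])
    return R.from_rotvec(ax*np.radians(tilt))*M
def plan(wps,p=None,r=None):
    if p is None:
        from bench import read_state
        s=read_state();p=np.array(s['position']);r=R.from_quat(s['ee_rot'])
    for q,o in wps:
        q=np.array(q,float);sh=r.inv().apply(q-p)/100;tr=np.degrees((r.inv()*o).as_rotvec())/60
        n=max(np.linalg.norm(q-p)/62.5,np.linalg.norm(tr)*60/10.7)
        print('shift',sh.round(3),'turn',tr.round(3),'rows>=%.1f'%n,'   ->',q,'' if max(abs(sh).max(),abs(tr).max())<=1 else 'TOO BIG')
        p,r=q,o
E
python3 - <<'E'
from plan import *;import cv2
d=np.load('top0.npz')['img'][150:340,230:360,::-1];cv2.imwrite('pics/crop.png',cv2.resize(d,None,fx=3,fy=3,interpolation=3))
plan([((250,-470,290),down(-180)),((330,-330,290),down(-215)),((430,-220,230),down(-253)),((526,-142,130),down(-253)),((526,-142,60),down(-253)),((526,-142,17),down(-253))])
E
```

```text
shift [-0.213  0.927 -0.595] turn [ 0.002 -0.001  0.428] rows>=2.4    -> [ 250. -470.  290.] 
shift [-0.8  1.4  0. ] turn [0.    0.    0.583] rows>=3.3    -> [ 330. -330.  290.] TOO BIG
shift [-0.188  1.475  0.6  ] turn [0.    0.    0.633] rows>=3.6    -> [ 430. -220.  230.] TOO BIG
shift [0.465 1.146 1.   ] turn [0. 0. 0.] rows>=2.5    -> [ 526. -142.  130.] TOO BIG
shift [0.  0.  0.7] turn [0. 0. 0.] rows>=1.1    -> [ 526. -142.   60.] 
shift [0.   0.   0.43] turn [0. 0. 0.] rows>=0.7    -> [ 526. -142.   17.]
```

View pics/crop.png

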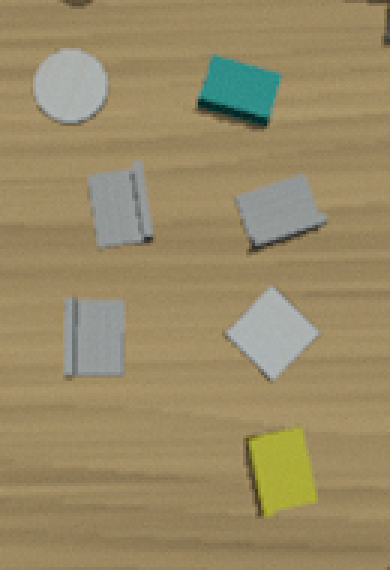

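The crop shows three plain steel brackets at (120,205), (95,338) and (280,210), which are the ones to send. The turquoise (240,90) and yellow (282,470) look-alikes stay where they are.

```bash
cat >> plan.py <<'E'
    return p,r
_plan=plan
def plan(wps,p=None,r=None):
    "split waypoints so that each fits one call; prints rows-ready numbers"
    if p is None:
        from bench import read_state
        s=read_state();p=np.array(s['position']);r=R.from_quat(s['ee_rot'])
    from scipy.spatial.transform import Slerp
    for q,o in wps:
        q=np.array(q,float);sh=abs(r.inv().apply(q-p)).max()/100;tr=np.degrees((r.inv()*o).as_rotvec())
        k=int(np.ceil(max(sh/.97,abs(tr).max()/59,1e-6)))
        S=Slerp([0,1],R.concatenate([r,o]));p0=p
        for i in range(1,k+1): p,r=_plan([((p0+(q-p0)*i/k).round(1),S(i/k))],p,r)
E
python3 - <<'E'
from plan import *
plan([((250,-470,290),down(-180)),((340,-320,290),down(-216.5)),((440,-210,230),down(-253)),((526,-142,120),down(-253)),((526,-142,17),down(-253))])
E
```

```text
shift [-0.213  0.927 -0.595] turn [ 0.002 -0.001  0.428] rows>=2.4    -> [ 250. -470.  290.] 
shift [-0.45  0.75 -0.  ] turn [-0.    -0.     0.304] rows>=1.7    -> [ 295. -395.  290.] 
shift [-0.192  0.853 -0.   ] turn [-0.    -0.     0.304] rows>=1.7    -> [ 340. -320.  290.] 
shift [-0.075  0.74   0.3  ] turn [0.    0.    0.304] rows>=1.7    -> [ 390. -265.  260.] 
shift [0.161 0.726 0.3  ] turn [0.    0.    0.304] rows>=1.7    -> [ 440. -210.  230.] 
shift [0.199 0.511 0.55 ] turn [-0. -0.  0.] rows>=1.2    -> [ 483. -176.  175.] 
shift [0.199 0.511 0.55 ] turn [-0. -0.  0.] rows>=1.2    -> [ 526. -142.  120.] 
shift [ 0.    -0.     0.515] turn [ 0.  0. -0.] rows>=0.8    -> [ 526.  -142.    68.5] 
shift [ 0.    -0.     0.515] turn [ 0.  0. -0.] rows>=0.8    -> [ 526. -142.   17.]
```

>>> jog_arm(plan=[[50, [-0.213, 0.927, -0.595], [0.002, -0.001, 0.428]], [50, [-0.213, 0.927, -0.595], [0.002, -0.001, 0.428]], [50, [-0.213, 0.927, -0.595], [0.002, -0.001, 0.428]], [50, [-0.213, 0.927, -0.595], [0.002, -0.001, 0.428]]])

```text
clock: 0.6
position: [250.1, -469.8, 291.0]
ee_rot: [-0.001, 1.0, -0.001, 0.001]
contact_force: [0.4, 0.0, -0.1]
gripper_width: 50.1
grasp_force: 0.0
```

>>> jog_arm(plan=[[50, [-0.45, 0.75, 0], [0, 0, 0.304]], [50, [-0.45, 0.75, 0], [0, 0, 0.304]], [50, [-0.45, 0.75, 0], [0, 0, 0.304]]])

```text
clock: 0.98
position: [295.8, -394.1, 290.1]
ee_rot: [0.156, 0.988, -0.0, 0.0]
contact_force: [0.0, -0.7, -0.8]
gripper_width: 50.2
grasp_force: 0.0
```

>>> jog_arm(plan=[[50, [-0.192, 0.853, 0], [0, 0, 0.304]], [50, [-0.192, 0.853, 0], [0, 0, 0.304]], [50, [-0.192, 0.853, 0], [0, 0, 0.304]]])

```text
clock: 1.35
position: [340.6, -319.7, 290.2]
ee_rot: [0.311, 0.95, -0.001, 0.0]
contact_force: [0.7, 0.3, -1.0]
gripper_width: 49.8
grasp_force: 0.0
```

>>> jog_arm(plan=[[50, [-0.075, 0.74, 0.3], [0, 0, 0.304]], [50, [-0.075, 0.74, 0.3], [0, 0, 0.304]], [50, [-0.075, 0.74, 0.3], [0, 0, 0.304]]])

```text
clock: 1.72
position: [390.1, -265.4, 259.3]
ee_rot: [0.458, 0.889, -0.001, -0.0]
contact_force: [-0.4, -1.6, 0.4]
gripper_width: 50.1
grasp_force: 0.0
```

>>> jog_arm(plan=[[50, [0.16, 0.726, 0.3], [0, 0, 0.304]], [50, [0.16, 0.726, 0.3], [0, 0, 0.304]], [50, [0.16, 0.726, 0.3], [0, 0, 0.304]]])

```text
clock: 2.1
position: [440.1, -210.8, 229.9]
ee_rot: [0.593, 0.805, -0.001, 0.0]
contact_force: [-0.3, 0.1, -0.6]
gripper_width: 49.7
grasp_force: 0.0
```

```bash
python3 - <<'E'
from plan import *;from bench import *;import cv2
s=read_state();print(s['clock'],s['position'],s['ee_rot'],s['joints'],s['gripper_width'])
d=get_image('wrist');np.savez('w0.npz',p=s['position'],q=s['ee_rot'],**d);print(d['intrinsics'],d['tool_from_camera'])
cv2.imwrite('pics/w0.png',d['img'][:,:,::-1])
plan([((526,-142,120),down(-253)),((526,-142,17),down(-253))])
E
```

```text
2.1 [ 440.11250043 -210.82199543  229.93160586] [ 5.92683425e-01  8.05434938e-01 -9.04860716e-04  3.14650095e-04] [-1.11894738e-01  1.51295739e-01 -3.20537715e-01  2.11282269e-03
 -1.09932156e+00 -2.72863508e+00] 49.651399703841335
[[329.74903077   0.         285.00236276]
 [  0.         329.74903077 212.49109864]
 [  0.           0.           1.        ]] [[ 1.65881591e-04 -9.54683450e-01 -2.97623054e-01  7.63767956e+01]
 [ 9.99999798e-01 -2.43248877e-05  6.35381309e-04 -1.58785442e+00]
 [-6.13827667e-04 -2.97623099e-01  9.54683253e-01 -1.42402238e+02]
 [ 0.00000000e+00  0.00000000e+00  0.00000000e+00  1.00000000e+00]]
shift [0.204 0.514 0.552] turn [-0.     0.001  0.002] rows>=1.2    -> [ 482.9 -176.6  175.3] 
shift [0.204 0.514 0.553] turn [-0.     0.001  0.002] rows>=1.3    -> [ 526. -142.  120.] 
shift [-0.     0.     0.515] turn [-0. -0.  0.] rows>=0.8    -> [ 526.  -142.    68.5] 
shift [-0.     0.     0.515] turn [-0. -0.  0.] rows>=0.8    -> [ 526. -142.   17.]
```

View pics/w0.png

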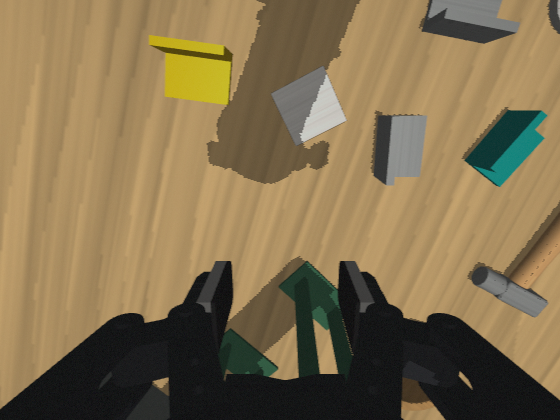

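The wrist view shows bracket B at (400,148) with its upright leg on the left, as computed, and the path is clear. Next I descend and grip it.

>>> jog_arm(plan=[[50, [0.204, 0.514, 0.552], [0, 0, 0]], [50, [0.204, 0.514, 0.552], [0, 0, 0]]])

```text
clock: 2.4
position: [482.7, -176.2, 173.6]
ee_rot: [0.593, 0.805, -0.001, -0.0]
contact_force: [-0.5, -0.1, -0.7]
gripper_width: 50.1
grasp_force: 0.0
```

>>> jog_arm(plan=[[50, [0.204, 0.514, 0.552], [0, 0, 0]], [50, [0.204, 0.514, 0.552], [0, 0, 0]], [50, [0.204, 0.514, 0.552], [0, 0, 0]]])

```text
clock: 2.78
position: [526.4, -142.0, 120.2]
ee_rot: [0.594, 0.805, -0.001, 0.001]
contact_force: [1.3, -0.5, 0.9]
gripper_width: 49.8
grasp_force: 0.0
```

>>> jog_arm(plan=[[50, [0, 0, 0.5], [0, 0, 0]], [50, [0, 0, 0.8], [0, 0, 0]], [50, [0, 0, 0.8], [0, 0, 0]]])

```text
clock: 3.15
position: [525.2, -142.5, 40.0]
ee_rot: [0.595, 0.804, -0.001, 0.0]
contact_force: [-0.1, 0.7, 0.7]
gripper_width: 50.0
grasp_force: 0.0
```

>>> jog_arm(plan=[[50, [0, 0, 0.23], [0, 0, 0]], [50, [0, 0, 0.23], [0, 0, 0]], [0, [0, 0, 0.23], [0, 0, 0]], [0, [0, 0, 0.23], [0, 0, 0]], [0, [0, 0, 0.23], [0, 0, 0]], [0, [0, 0, 0.23], [0, 0, 0]], [0, [0, 0, 0.23], [0, 0, 0]], [0, [0, 0, 0.23], [0, 0, 0]]])

```text
clock: 4.15
position: [527.8, -141.5, 18.7]
ee_rot: [0.594, 0.804, 0.0, 0.002]
contact_force: [-0.8, 0.6, 6.5]
gripper_width: 6.7
grasp_force: 59.6
```

```bash
python3 - <<'E'
from plan import *;from bench import *;import cv2
s=read_state();print(s['clock'],s['position'],s['gripper_width'],s['grasp_force'])
# bracket centre held: upright centre is bracket y=+21
b=np.array([502.7,-376.8,212.4]);az=-118;T=down(az,28,az)
c=np.radians(az);Y=np.array([-np.sin(c),np.cos(c),0]);n=-T.as_matrix()[:,2]
tgt=b+21*Y+17*n;print('place tcp',tgt,'normal',n)
plan([((526,-142,150),down(-253)),((515,-230,300),down(-195)),(tgt+80*n,T),(tgt+4*n,T)])
E
```

```text
4.15 [ 527.75897935 -141.5039688    18.67280761] 6.73895547824717 59.552255272865295
place tcp [ 517.49503913 -393.70572219  227.41010908] normal [-0.22040355 -0.41451879  0.88294759]
shift [-0.002 -0.007 -0.656] turn [0.001 0.002 0.001] rows>=1.1    -> [ 526.9 -141.8   84.3] 
shift [-0.    -0.008 -0.657] turn [0.001 0.002 0.001] rows>=1.1    -> [ 526. -142.  150.] 
shift [-0.405 -0.181 -0.75 ] turn [-0.    -0.    -0.483] rows>=2.7    -> [ 520.5 -186.   225. ] 
shift [-0.266 -0.355 -0.75 ] turn [-0.    -0.    -0.483] rows>=2.7    -> [ 515. -230.  300.] 
shift [-0.121 -0.647  0.007] turn [-0.104 -0.131 -0.419] rows>=2.5    -> [ 510.  -295.6  299.3] 
shift [ 0.161 -0.634 -0.068] turn [-0.104 -0.131 -0.419] rows>=2.5    -> [ 504.9 -361.2  298.7] 
shift [ 0.397 -0.498 -0.169] turn [-0.104 -0.131 -0.419] rows>=2.5    -> [ 499.9 -426.9  298. ] 
shift [0.   0.   0.76] turn [0. 0. 0.] rows>=1.2    -> [ 516.6 -395.4  230.9]
```

>>> jog_arm(plan=[[0, [0, -0.01, -0.65], [0, 0, 0]], [0, [0, -0.01, -0.65], [0, 0, 0]]])

```text
clock: 4.4
position: [528.7, -141.7, 86.3]
ee_rot: [0.594, 0.805, 0.002, 0.005]
contact_force: [-0.0, 0.1, -1.5]
gripper_width: 6.7
grasp_force: 59.2
```

>>> jog_arm(plan=[[0, [0, -0.01, -0.66], [0, 0, 0]], [0, [0, -0.01, -0.66], [0, 0, 0]]])

```text
clock: 4.65
position: [527.1, -141.9, 152.1]
ee_rot: [0.594, 0.804, 0.002, 0.005]
contact_force: [1.0, 0.6, -1.7]
gripper_width: 7.1
grasp_force: 59.4
```

>>> jog_arm(plan=[[0, [-0.405, -0.181, -0.75], [0, 0, -0.483]], [0, [-0.405, -0.181, -0.75], [0, 0, -0.483]], [0, [-0.405, -0.181, -0.75], [0, 0, -0.483]], [0, [-0.405, -0.181, -0.75], [0, 0, -0.483]]])

```text
clock: 5.15
position: [517.9, -185.5, 221.6]
ee_rot: [0.375, 0.927, -0.001, -0.001]
contact_force: [-0.2, -0.0, -2.2]
gripper_width: 7.1
grasp_force: 59.5
```

>>> jog_arm(plan=[[0, [-0.266, -0.355, -0.75], [0, 0, -0.483]], [0, [-0.266, -0.355, -0.75], [0, 0, -0.483]], [0, [-0.266, -0.355, -0.75], [0, 0, -0.483]], [0, [-0.266, -0.355, -0.75], [0, 0, -0.483]]])

```text
clock: 5.65
position: [512.9, -229.3, 296.8]
ee_rot: [0.132, 0.991, -0.0, -0.001]
contact_force: [0.2, 0.4, -2.6]
gripper_width: 7.4
grasp_force: 59.4
```

>>> jog_arm(plan=[[0, [-0.121, -0.647, 0.007], [-0.104, -0.131, -0.419]], [0, [-0.121, -0.647, 0.007], [-0.104, -0.131, -0.419]], [0, [-0.121, -0.647, 0.007], [-0.104, -0.131, -0.419]], [0, [-0.121, -0.647, 0.007], [-0.104, -0.131, -0.419]]])

```text
clock: 6.15
position: [507.7, -295.5, 296.5]
ee_rot: [-0.086, 0.993, 0.044, 0.074]
contact_force: [-0.9, 0.8, -1.7]
gripper_width: 7.2
grasp_force: 59.7
```

>>> jog_arm(plan=[[0, [0.161, -0.634, -0.068], [-0.104, -0.131, -0.419]], [0, [0.161, -0.634, -0.068], [-0.104, -0.131, -0.419]], [0, [0.161, -0.634, -0.068], [-0.104, -0.131, -0.419]], [0, [0.161, -0.634, -0.068], [-0.104, -0.131, -0.419]]])

```text
clock: 6.65
position: [503.3, -361.1, 295.9]
ee_rot: [-0.301, 0.939, 0.087, 0.144]
contact_force: [0.3, -0.6, -1.7]
gripper_width: 7.1
grasp_force: 60.0
```

>>> jog_arm(plan=[[0, [0.397, -0.498, -0.169], [-0.104, -0.131, -0.419]], [0, [0.397, -0.498, -0.169], [-0.104, -0.131, -0.419]], [0, [0.397, -0.498, -0.169], [-0.104, -0.131, -0.419]], [0, [0.397, -0.498, -0.169], [-0.104, -0.131, -0.419]]])

```text
clock: 7.15
position: [499.0, -426.3, 295.4]
ee_rot: [-0.499, 0.833, 0.124, 0.206]
contact_force: [0.5, 0.1, -2.3]
gripper_width: 7.1
grasp_force: 60.2
```

```bash
python3 - <<'E'
from plan import *;from bench import *;from h import *
s=read_state();print(s['clock'],s['position'],s['gripper_width'],s['grasp_force'],np.round(s['joints'],2))
d=get_image('wrist');np.savez('w1.npz',p=s['position'],q=s['ee_rot'],**d)
cv2.imwrite('pics/w1.png',d['img'][:,:,::-1])
b=np.array([502.7,-376.8,212.4]);az=-118;T=down(az,28,az)
c=np.radians(az);Y=np.array([-np.sin(c),np.cos(c),0]);n=-T.as_matrix()[:,2]
tgt=b+21*Y+17*n
plan([(tgt+4*n,T)])
E
```

```text
7.15 [ 498.96780095 -426.2807378   295.42922728] 7.120028159417177 60.17273783683777 [-0.7   0.5   0.43 -0.47 -1.61  0.21]
shift [-0.008 -0.012  0.741] turn [-0.001 -0.003 -0.001] rows>=1.2    -> [ 516.6 -395.4  230.9]
```

View pics/w1.png

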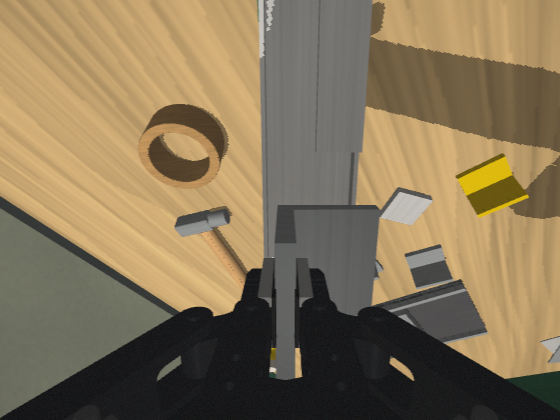

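The bracket is held with its upright on the left at (285,240), lengthwise over the chute. The chute walls are at columns ~265 and ~357, and the strip covers the right half. I'll check the lateral fit from range.

```bash
python3 - <<'E'
from h import *
d=np.load('w1.npz');P=cloud(d,np.array(d['tool_from_camera']))
for v in(160,172,184,196):
    row=P[v,255:400];h=row[:,2];
    fl=np.nanmedian(P[v,285:310,2])
    k=abs(h-fl)<25
    print(v,'x',row[k,0].mean().round(1),'floor z',fl.round(1),'y range',row[k,1].min().round(1),row[k,1].max().round(1))
    print('  ',[(int(u+255),row[u,1].round(0),row[u,2].round(0)) for u in list(range(5,16))+list(range(92,108))])
row=P[212:240,:];print([(u,P[225,u].round(0).tolist()) for u in range(274,384,9)])
E
```

```text
160 x 42.6 floor z 94.2 y range -14.5 51.2
   [(260, np.float64(-35.0), np.float64(330.0)), (261, np.float64(-33.0), np.float64(331.0)), (262, np.float64(-14.0), np.float64(84.0)), (263, np.float64(-14.0), np.float64(83.0)), (264, np.float64(-13.0), np.float64(83.0)), (265, np.float64(-12.0), np.float64(82.0)), (266, np.float64(-12.0), np.float64(84.0)), (267, np.float64(-12.0), np.float64(92.0)), (268, np.float64(-11.0), np.float64(94.0)), (269, np.float64(-10.0), np.float64(95.0)), (270, np.float64(-9.0), np.float64(94.0)), (347, np.float64(46.0), np.float64(94.0)), (348, np.float64(47.0), np.float64(95.0)), (349, np.float64(47.0), np.float64(93.0)), (350, np.float64(48.0), np.float64(94.0)), (351, np.float64(48.0), np.float64(92.0)), (352, np.float64(49.0), np.float64(90.0)), (353, np.float64(49.0), np.float64(87.0)), (354, np.float64(48.0), np.float64(83.0)), (355, np.float64(49.0), np.float64(83.0)), (356, np.float64(50.0), np.float64(84.0)), (357, np.float64(50.0), np.float64(81.0)), (358, np.float64(51.0), np.float64(83.0)), (359, np.float64(107.0), np.float64(330.0)), (360, n
[... 3480 characters left out ...]
loat64(51.0), np.float64(83.0)), (356, np.float64(51.0), np.float64(83.0)), (357, np.float64(115.0), np.float64(363.0)), (358, np.float64(117.0), np.float64(363.0)), (359, np.float64(118.0), np.float64(363.0)), (360, np.float64(120.0), np.float64(362.0)), (361, np.float64(121.0), np.float64(362.0)), (362, np.float64(123.0), np.float64(363.0))]
[(274, [-7.0, -7.0, 94.0]), (283, [31.0, 0.0, -12.0]), (292, [31.0, 4.0, -12.0]), (301, [23.0, 9.0, 10.0]), (310, [23.0, 14.0, 10.0]), (319, [22.0, 18.0, 11.0]), (328, [23.0, 22.0, 10.0]), (337, [23.0, 27.0, 10.0]), (346, [22.0, 32.0, 11.0]), (355, [23.0, 36.0, 11.0]), (364, [23.0, 40.0, 10.0]), (373, [22.0, 45.0, 11.0]), (382, [-114.0, 169.0, 394.0])]
```

>>> jog_arm(plan=[[0, [0, -0.022, 0.55], [0, 0, 0]], [0, [0, -0.022, 0.745], [0, 0, 0]], [0, [0, -0.022, 0.745], [0, 0, 0]], [0, [0, -0.022, 0.745], [0, 0, 0]], [30, [0, -0.022, 0.745], [0, 0, 0]], [30, [0, -0.022, 0.745], [0, 0, 0]], [30, [0, -0.022, 0.745], [0, 0, 0]], [30, [0, -0.022, 0.745], [0, 0, 0]], [30, [0, -0.022, 0.745], [0, 0, 0]]])

```text
clock: 8.32
position: [516.9, -397.0, 230.9]
ee_rot: [-0.501, 0.831, 0.123, 0.207]
contact_force: [-0.5, 0.5, 0.6]
gripper_width: 29.9
grasp_force: 0.0
```

>>> jog_arm(plan=[[30, [0, 0, -0.4], [0, 0, 0]], [30, [0, 0, -0.8], [0, 0, 0]], [30, [0, 0, -0.8], [0, 0, 0]]])

```text
clock: 8.7
position: [499.3, -432.0, 305.3]
ee_rot: [-0.501, 0.832, 0.119, 0.208]
contact_force: [-0.2, -0.7, -0.3]
gripper_width: 29.7
grasp_force: 0.0
```

```bash
cat > ab.py <<'E'
from plan import *;from bench import *;from h import *
E
python3 - <<'E'
from ab import *
s=read_state();print(s['clock'],s['position'],s['gripper_width'])
a=get_image('wrist')['img'];b=get_image('scene')['img'][60:220,280:560];t=get_image('top')
np.savez('top1.npz',**t)
cv2.imwrite('pics/m1.png',np.hstack([a[:,100:460,::-1],cv2.resize(b[:,:,::-1],(440,420))[:, :]]))
P=cloud(t);P[...,2]+=1;x,y,z=P[...,0],P[...,1],P[...,2]
for nm,(cx,cy) in dict(A=(553,4.7),C=(437,30),S=(437,-127),R=(664,48)).items():
    k=(z>5)&(z<60)&(np.hypot(x-cx,y-cy)<60);Q=P[k]
    nn,L,st,c=cv2.connectedComponentsWithStats(k.astype(np.uint8));i=1+st[1:,4].argmax();Q=P[L==i];print(nm,cv2.minAreaRect(Q[:,:2].astype(np.float32)))
E
```

```text
8.7 [ 499.33873182 -431.96286891  305.2962011 ] 29.68486189903219
A ((550.6102294921875, 5.206134796142578), (69.46345520019531, 52.56899642944336), 9.711042404174805)
C ((433.6625061035156, 31.721187591552734), (53.83375930786133, 69.67984771728516), 88.47586822509766)
S ((436.12615966796875, -129.26486206054688), (63.24661636352539, 63.86957931518555), 43.38344192504883)
R ((664.8172607421875, 46.85777282714844), (67.0451431274414, 68.83773803710938), 36.670921325683594)
```

View pics/m1.png

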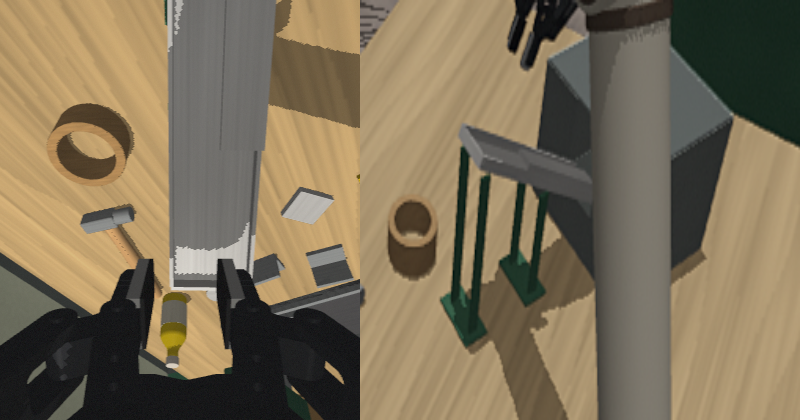

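The chute is empty (it runs up from (210,250) in the left view), so bracket B slid down, and nothing else has moved. Next is bracket A.

```bash
python3 - <<'E'
from ab import *
plan([((512,-290,300),down(-150)),((555.5,-16,130),down(-172.4)),((555.5,-16,17.5),down(-172.4))])
print('--- from pick')
az=-118;T=down(az,28,az);n=-T.as_matrix()[:,2];f=np.array([516.9,-397,230.9])
plan([((540,-60,130),down(-172.4)),((515,-230,300),down(-150)),(f+70*n,T),(f,T),(f+80*n,T)],np.array([555.5,-16,17.5]),down(-172.4))
E
```

```text
shift [-0.569  0.269  0.305] turn [0.065 0.227 0.262] rows>=2.0    -> [ 505.6 -359.6  300.3] 
shift [-0.525  0.437  0.149] turn [0.065 0.227 0.262] rows>=2.0    -> [ 512. -290.  300.] 
shift [-0.582  0.718  0.567] turn [-0.     0.     0.124] rows>=1.7    -> [ 526.5 -198.7  243.3] 
shift [-0.484  0.789  0.566] turn [-0.     0.     0.124] rows>=1.7    -> [ 541.  -107.3  186.7] 
shift [-0.377  0.844  0.567] turn [-0.     0.     0.124] rows>=1.7    -> [555.5 -16.  130. ] 
shift [-0.     0.     0.562] turn [-0. -0. -0.] rows>=0.9    -> [555.5 -16.   73.8] 
shift [-0.     0.     0.563] turn [-0. -0. -0.] rows>=0.9    -> [555.5 -16.   17.5] 
--- from pick
shift [ 0.105 -0.208 -0.563] turn [0. 0. 0.] rows>=1.0    -> [547.8 -38.   73.8] 
shift [ 0.106 -0.208 -0.562] turn [0. 0. 0.] rows>=1.0    -> [540. -60. 130.] 
shift [ 0.236 -0.826 -0.85 ] turn [ 0.     0.    -0.187] rows>=1.9    -> [ 527.5 -145.   215. ] 
shift [ 0.392 -0.764 -0.85 ] turn [ 0.     0.    -0.187] rows>=1.9    -> [ 515. -230.  300.] 
shift [ 0.549 -0.815  0.036] turn [-0.065 -0.227 -0.261] rows>=2.0    -> [ 508.2 -328.   296.4] 
shift [ 0.733 -0.633 -0.167] turn [-0.065 -0.227 -0.261] rows>=2.0    -> [ 501.5 -426.   292.7] 
shift [0.  0.  0.7] turn [ 0. -0.  0.] rows>=1.1    -> [ 516.9 -397.   230.9] 
shift [ 0.  -0.  -0.8] turn [0. 0. 0.] rows>=1.3    -> [ 499.3 -430.2  301.5]
```

>>> jog_arm(plan=[[45, [-0.569, 0.269, 0.305], [0.065, 0.227, 0.262]], [45, [-0.569, 0.269, 0.305], [0.065, 0.227, 0.262]], [45, [-0.569, 0.269, 0.305], [0.065, 0.227, 0.262]]])

```text
clock: 9.22
position: [506.1, -356.9, 300.7]
ee_rot: [-0.389, 0.913, 0.063, 0.105]
contact_force: [-0.3, -0.6, -0.2]
gripper_width: 44.5
grasp_force: 0.0
```

>>> jog_arm(plan=[[45, [-0.525, 0.437, 0.149], [0.065, 0.227, 0.262]], [45, [-0.525, 0.437, 0.149], [0.065, 0.227, 0.262]], [45, [-0.525, 0.437, 0.149], [0.065, 0.227, 0.262]]])

```text
clock: 9.6
position: [512.4, -288.6, 299.4]
ee_rot: [-0.261, 0.965, -0.0, -0.001]
contact_force: [-0.9, 0.6, -0.2]
gripper_width: 44.9
grasp_force: 0.0
```

>>> jog_arm(plan=[[45, [-0.582, 0.718, 0.567], [0, 0, 0.124]], [45, [-0.582, 0.718, 0.567], [0, 0, 0.124]], [45, [-0.582, 0.718, 0.567], [0, 0, 0.124]]])

```text
clock: 9.98
position: [525.6, -198.3, 241.0]
ee_rot: [-0.197, 0.98, 0.001, -0.002]
contact_force: [0.3, -0.2, -0.0]
gripper_width: 45.2
grasp_force: 0.0
```

>>> jog_arm(plan=[[45, [-0.484, 0.789, 0.566], [0, 0, 0.124]], [45, [-0.484, 0.789, 0.566], [0, 0, 0.124]], [45, [-0.484, 0.789, 0.566], [0, 0, 0.124]]])

```text
clock: 10.35
position: [540.8, -107.7, 185.1]
ee_rot: [-0.132, 0.991, -0.001, -0.002]
contact_force: [0.8, -0.4, 0.6]
gripper_width: 44.8
grasp_force: 0.0
```

>>> jog_arm(plan=[[45, [-0.377, 0.844, 0.567], [0, 0, 0.124]], [45, [-0.377, 0.844, 0.567], [0, 0, 0.124]], [45, [-0.377, 0.844, 0.567], [0, 0, 0.124]], [45, [-0.377, 0.844, 0.567], [0, 0, 0.124]]])

```text
clock: 10.85
position: [556.7, -18.4, 130.9]
ee_rot: [-0.066, 0.998, -0.001, 0.001]
contact_force: [0.4, -0.9, -0.0]
gripper_width: 45.0
grasp_force: 0.0
```

```bash
python3 - <<'E'
from ab import *
s=read_state();d=get_image('wrist');np.savez('w2.npz',p=s['position'],q=s['ee_rot'],**d)
print(s['clock'],s['position'])
E=np.eye(4);E[:3,:3]=R.from_quat(s['ee_rot']).as_matrix();E[:3,3]=s['position'];P=cloud(d,E@d['tool_from_camera'])
x,y,z=P[...,0],P[...,1],P[...,2];k=(z>30)&(z<58)&(np.hypot(x-555,y+16)<55)
if k.sum():print(cv2.minAreaRect(P[k][:,:2].astype(np.float32)),np.percentile(P[k][:,2],95))
k=(z>4)&(z<58)&(np.hypot(x-553,y-4)<65)
print(cv2.minAreaRect(P[k][:,:2].astype(np.float32)),k.sum())
plan([((555.5,-16,17.5),down(-172.4))])
E
```

```text
10.85 [556.65676389 -18.3620332  130.90787551]
((556.61962890625, -16.74830436706543), (66.617919921875, 7.9177093505859375), 7.53732442855835) 50.89647860433393
((553.8034057617188, 4.149263381958008), (66.70796203613281, 50.06904220581055), 7.55607271194458) 4830
shift [0.006 0.015 0.568] turn [-0.001  0.001 -0.   ] rows>=0.9    -> [556.  -17.2  74.3] 
shift [0.004 0.013 0.568] turn [-0.001  0.001 -0.   ] rows>=0.9    -> [555.5 -16.   17.5]
```

>>> jog_arm(plan=[[45, [0, 0.016, 0.5], [0, 0, 0]], [45, [0, 0.016, 0.9], [0, 0, 0]], [45, [0, 0.016, 0.9], [0, 0, 0]]])

```text
clock: 11.28
position: [553.9, -17.4, 38.4]
ee_rot: [-0.066, 0.998, -0.002, -0.002]
contact_force: [0.2, -0.0, 0.1]
gripper_width: 45.0
grasp_force: 0.0
```

>>> jog_arm(plan=[[45, [0, 0, 0.235], [0, 0, 0]], [45, [0, 0, 0.235], [0, 0, 0]], [0, [0, 0, 0.235], [0, 0, 0]], [0, [0, 0, 0.235], [0, 0, 0]], [0, [0, 0, 0.235], [0, 0, 0]], [0, [0, 0, 0.235], [0, 0, 0]], [0, [0, 0, 0.235], [0, 0, 0]]])

```text
clock: 12.15
position: [556.8, -15.7, 18.4]
ee_rot: [-0.067, 0.998, -0.001, 0.002]
contact_force: [-1.0, -0.9, 6.6]
gripper_width: 7.3
grasp_force: 59.5
```

>>> jog_arm(plan=[[0, [0.1, -0.21, -0.56], [0, 0, 0]], [0, [0.1, -0.21, -0.56], [0, 0, 0]]])

```text
clock: 12.4
position: [550.8, -38.1, 76.5]
ee_rot: [-0.067, 0.998, -0.001, 0.005]
contact_force: [0.3, -0.1, -2.2]
gripper_width: 7.1
grasp_force: 59.2
```

>>> jog_arm(plan=[[0, [0.1, -0.21, -0.56], [0, 0, 0]], [0, [0.1, -0.21, -0.56], [0, 0, 0]]])

```text
clock: 12.65
position: [543.3, -60.1, 132.3]
ee_rot: [-0.067, 0.998, -0.001, 0.005]
contact_force: [-0.1, 0.7, -2.6]
gripper_width: 7.0
grasp_force: 59.3
```

>>> jog_arm(plan=[[0, [0.236, -0.826, -0.85], [0, 0, -0.187]], [0, [0.236, -0.826, -0.85], [0, 0, -0.187]], [0, [0.236, -0.826, -0.85], [0, 0, -0.187]]])

```text
clock: 13.02
position: [529.8, -146.2, 216.1]
ee_rot: [-0.163, 0.987, -0.002, 0.003]
contact_force: [-0.6, 0.0, -2.4]
gripper_width: 7.2
grasp_force: 59.5
```

>>> jog_arm(plan=[[0, [0.392, -0.764, -0.85], [0, 0, -0.187]], [0, [0.392, -0.764, -0.85], [0, 0, -0.187]], [0, [0.392, -0.764, -0.85], [0, 0, -0.187]]])

```text
clock: 13.4
position: [517.2, -230.7, 300.4]
ee_rot: [-0.258, 0.966, -0.002, 0.002]
contact_force: [0.3, -0.1, -3.0]
gripper_width: 6.9
grasp_force: 59.8
```

>>> jog_arm(plan=[[0, [0.549, -0.815, 0.036], [-0.065, -0.227, -0.261]], [0, [0.549, -0.815, 0.036], [-0.065, -0.227, -0.261]], [0, [0.549, -0.815, 0.036], [-0.065, -0.227, -0.261]], [0, [0.549, -0.815, 0.036], [-0.065, -0.227, -0.261]]])

```text
clock: 13.9
position: [509.1, -326.8, 292.2]
ee_rot: [-0.385, 0.915, 0.064, 0.104]
contact_force: [-0.1, -1.0, -2.3]
gripper_width: 7.4
grasp_force: 59.8
```

>>> jog_arm(plan=[[0, [0.733, -0.633, -0.167], [-0.065, -0.227, -0.261]], [0, [0.733, -0.633, -0.167], [-0.065, -0.227, -0.261]], [0, [0.733, -0.633, -0.167], [-0.065, -0.227, -0.261]], [0, [0.733, -0.633, -0.167], [-0.065, -0.227, -0.261]]])

```text
clock: 14.4
position: [503.7, -423.9, 290.4]
ee_rot: [-0.5, 0.832, 0.125, 0.206]
contact_force: [-0.1, 0.3, -2.0]
gripper_width: 7.0
grasp_force: 59.9
```

```bash
cat > chk.py <<'E'
from ab import *
s=read_state();print(s['clock'],s['position'],s['ee_rot'],s['gripper_width'],s['grasp_force'])
d=get_image('wrist');P=cloud(d,np.array(d['tool_from_camera']))
for v in (165,185):
    fl=np.nanmedian(P[v,290:310,2]);r=P[v,230:400];k=abs(r[:,2]-fl)<3;print('floor z',fl,'y',r[k,1].min(),r[k,1].max())
x,y,z=P[...,0],P[...,1],P[...,2]
k=(x>18)&(z>-30)&(z<25)&(abs(y-20)<50);Q=P[k];L=Q[Q[:,2]>0]
print('bracket y',np.percentile(Q[:,1],[1,99]),'leg z',np.median(L[:,2]),'xmax',np.percentile(Q[:,0],98))
E
python3 chk.py
```

```text
14.4 [ 503.6988801  -423.86497354  290.38254556] [-0.50023838  0.83167451  0.12496803  0.20606327] 6.981243568651053 59.89732503890991
floor z 87.78687471030565 y -8.513292430588532 51.381738936857154
floor z 87.60218071023037 y -8.589997231315508 51.36266579330219
bracket y [-2.05729765 47.03116224] leg z 10.136944088105338 xmax 32.92725198755705
```

>>> jog_arm(plan=[[0, [0, -0.005, 0.5], [0, 0, 0]], [0, [0, -0.005, 0.68], [0, 0, 0]], [0, [0, -0.005, 0.68], [0, 0, 0]], [0, [0, -0.005, 0.68], [0, 0, 0]], [30, [0, -0.005, 0.68], [0, 0, 0]], [30, [0, -0.005, 0.68], [0, 0, 0]], [30, [0, -0.005, 0.68], [0, 0, 0]], [30, [0, -0.005, 0.68], [0, 0, 0]], [30, [0, -0.005, 0.68], [0, 0, 0]]])

```text
clock: 15.58
position: [518.6, -397.5, 232.2]
ee_rot: [-0.501, 0.831, 0.123, 0.207]
contact_force: [-0.9, -0.2, 0.4]
gripper_width: 29.9
grasp_force: 0.0
```

>>> jog_arm(plan=[[30, [0, 0, -0.4], [0, 0, 0]], [30, [0, 0, -0.8], [0, 0, 0]], [30, [0, 0, -0.8], [0, 0, 0]]])

```text
clock: 15.95
position: [501.0, -432.6, 306.5]
ee_rot: [-0.501, 0.832, 0.12, 0.208]
contact_force: [0.9, -1.0, 0.5]
gripper_width: 30.4
grasp_force: 0.0
```

```bash
python3 - <<'E'
from ab import *
s=read_state();print(s['clock'],s['position'],s['gripper_width'])
d=get_image('wrist');P=cloud(d,np.array(d['tool_from_camera']))
print('chute depth cols 290-310 by row',[(v,np.nanmedian(P[v,285:312,2]).round(0)) for v in range(5,260,20)])
plan([((512,-290,300),down(-150)),((438.5,49,150),down(-1-0)),],)
E
```

```text
15.95 [ 501.03264117 -432.55932833  306.53442953] 30.358109280657903
chute depth cols 290-310 by row [(5, np.float64(107.0)), (25, np.float64(106.0)), (45, np.float64(106.0)), (65, np.float64(107.0)), (85, np.float64(106.0)), (105, np.float64(107.0)), (125, np.float64(106.0)), (145, np.float64(106.0)), (165, np.float64(106.0)), (185, np.float64(106.0)), (205, np.float64(106.0)), (225, np.float64(106.0)), (245, np.float64(106.0))]
shift [-0.565  0.283  0.321] turn [0.062 0.227 0.262] rows>=2.0    -> [ 506.5 -360.6  302.2] 
shift [-0.521  0.45   0.167] turn [0.062 0.227 0.262] rows>=2.0    -> [ 512. -290.  300.] 
shift [-0.265  0.826  0.375] turn [ 0.    -0.    -0.621] rows>=3.5    -> [ 493.6 -205.2  262.5] 
shift [-0.71   0.497  0.375] turn [ 0.    -0.    -0.621] rows>=3.5    -> [ 475.2 -120.5  225. ] 
shift [-0.866 -0.035  0.375] turn [ 0.    -0.    -0.621] rows>=3.5    -> [456.9 -35.8 187.5] 
shift [-0.669 -0.552  0.375] turn [ 0.    -0.    -0.621] rows>=3.5    -> [438.5  49.  150. ]
```

>>> jog_arm(plan=[[45, [-0.565, 0.283, 0.321], [0.062, 0.227, 0.262]], [45, [-0.565, 0.283, 0.321], [0.062, 0.227, 0.262]], [45, [-0.565, 0.283, 0.321], [0.062, 0.227, 0.262]]])

```text
clock: 16.38
position: [506.8, -356.5, 300.4]
ee_rot: [-0.389, 0.913, 0.064, 0.104]
contact_force: [0.2, -0.8, -0.3]
gripper_width: 44.4
grasp_force: 0.0
```

>>> jog_arm(plan=[[45, [-0.521, 0.45, 0.167], [0.062, 0.227, 0.262]], [45, [-0.521, 0.45, 0.167], [0.062, 0.227, 0.262]], [45, [-0.521, 0.45, 0.167], [0.062, 0.227, 0.262]]])

```text
clock: 16.75
position: [512.0, -287.2, 297.4]
ee_rot: [-0.262, 0.965, 0.002, -0.003]
contact_force: [0.6, -1.2, 0.2]
gripper_width: 45.2
grasp_force: 0.0
```

>>> jog_arm(plan=[[45, [-0.265, 0.826, 0.375], [0, 0, -0.621]], [45, [-0.265, 0.826, 0.375], [0, 0, -0.621]], [45, [-0.265, 0.826, 0.375], [0, 0, -0.621]], [45, [-0.265, 0.826, 0.375], [0, 0, -0.621]]])

```text
clock: 17.25
position: [492.8, -205.0, 260.7]
ee_rot: [-0.556, 0.831, 0.003, -0.001]
contact_force: [-0.8, -0.7, 0.7]
gripper_width: 44.7
grasp_force: 0.0
```

>>> jog_arm(plan=[[45, [-0.71, 0.497, 0.375], [0, 0, -0.621]], [45, [-0.71, 0.497, 0.375], [0, 0, -0.621]], [45, [-0.71, 0.497, 0.375], [0, 0, -0.621]], [45, [-0.71, 0.497, 0.375], [0, 0, -0.621]]])

```text
clock: 17.75
position: [474.3, -120.2, 223.5]
ee_rot: [0.792, -0.61, -0.003, 0.0]
contact_force: [0.2, -0.3, -0.0]
gripper_width: 45.4
grasp_force: 0.0
```

>>> jog_arm(plan=[[45, [-0.866, -0.035, 0.375], [0, 0, -0.621]], [45, [-0.866, -0.035, 0.375], [0, 0, -0.621]], [45, [-0.866, -0.035, 0.375], [0, 0, -0.621]], [45, [-0.866, -0.035, 0.375], [0, 0, -0.621]]])

```text
clock: 18.25
position: [455.9, -35.4, 186.2]
ee_rot: [0.946, -0.325, -0.003, -0.001]
contact_force: [-0.5, 0.4, 0.5]
gripper_width: 44.6
grasp_force: 0.0
```

>>> jog_arm(plan=[[45, [-0.669, -0.552, 0.375], [0, 0, -0.621]], [45, [-0.669, -0.552, 0.375], [0, 0, -0.621]], [45, [-0.669, -0.552, 0.375], [0, 0, -0.621]], [45, [-0.669, -0.552, 0.375], [0, 0, -0.621]], [45, [-0.669, -0.552, 0.375], [0, 0, -0.621]]])

```text
clock: 18.88
position: [437.5, 49.2, 149.2]
ee_rot: [1.0, -0.009, -0.002, -0.001]
contact_force: [0.1, 1.0, 0.5]
gripper_width: 44.8
grasp_force: 0.0
```

```bash
cat > look.py <<'E'
from ab import *
def wrist(fn=None):
    s=read_state();d=get_image('wrist');p=np.array(s['position']);E=np.eye(4);E[:3,:3]=R.from_quat(s['ee_rot']).as_matrix();E[:3,3]=p
    if fn: np.savez(fn,p=p,q=s['ee_rot'],**d);cv2.imwrite('pics/'+fn[:-4]+'.png',d['img'][:,:,::-1])
    print(s['clock'],p.round(1),np.round(s['ee_rot'],3),s['gripper_width'],np.round(s['joints'],2))
    return s,d,E@d['tool_from_camera'],cloud(d,E@d['tool_from_camera'])
def rect(P,lo,hi,cx,cy,r):
    x,y,z=P[...,0],P[...,1],P[...,2];k=(z>lo)&(z<hi)&(np.hypot(x-cx,y-cy)<r)
    nn,L,st,c=cv2.connectedComponentsWithStats(k.astype(np.uint8))
    if nn<2: return
    i=1+st[1:,4].argmax();Q=P[L==i];print(len(Q),[np.round(a,1) for a in cv2.minAreaRect(Q[:,:2].astype(np.float32))],'z',np.percentile(Q[:,2],[5,50,95]).round(1))
E
python3 - <<'E'
from look import *
s,d,E,P=wrist('w3.npz')
rect(P,30,58,438,49,50);rect(P,4,58,437,30,60)
E
```

```text
18.875 [437.5  49.2 149.2] [ 1.    -0.009 -0.002 -0.001] 44.76778819186547 [ 0.48  0.16 -0.54 -0.01 -0.88  1.08]
898 [array([439.1,  48.4]), array([ 8., 66.]), np.float64(88.4)] z [48.2 49.7 50.9]
4322 [array([438.3,  27.3]), array([50.2, 66.5]), np.float64(88.4)] z [ 6.7  8.  50.2]
```

>>> jog_arm(plan=[[45, [0.016, 0.008, 0.5], [0, 0, 0.01]], [45, [0.016, 0.008, 0.96], [0, 0, 0.01]], [45, [0.016, 0.008, 0.96], [0, 0, 0.01]]])

```text
clock: 19.3
position: [436.3, 47.6, 51.1]
ee_rot: [1.0, -0.014, -0.006, 0.001]
contact_force: [-0.2, 0.1, 1.1]
gripper_width: 45.0
grasp_force: 0.0
```

>>> jog_arm(plan=[[45, [0, 0, 0.35], [0, 0, 0]], [45, [0, 0, 0.35], [0, 0, 0]], [0, [0, 0, 0.35], [0, 0, 0]], [0, [0, 0, 0.35], [0, 0, 0]], [0, [0, 0, 0.35], [0, 0, 0]], [0, [0, 0, 0.35], [0, 0, 0]], [0, [0, 0, 0.35], [0, 0, 0]]])

```text
clock: 20.18
position: [439.5, 49.7, 20.4]
ee_rot: [1.0, -0.013, -0.0, -0.002]
contact_force: [-0.9, -0.7, 5.3]
gripper_width: 6.6
grasp_force: 59.2
```

```bash
python3 - <<'E'
from ab import *
s=read_state();print(s['clock'],s['position'],s['gripper_width'])
az=-118;T=down(az,28,az);n=-T.as_matrix()[:,2];f=np.array([517.2,-397,230.9])
plan([((430,0,180),down(-15)),((500,-230,300),down(-130)),(f+70*n,T)])
E
```

```text
20.175 [439.49232807  49.70615254  20.39861739] 6.642032099550281
shift [-0.042  0.247 -0.799] turn [-0.001  0.     0.113] rows>=1.3    -> [434.7  24.9 100.2] 
shift [-0.011  0.252 -0.798] turn [-0.001  0.     0.113] rows>=1.3    -> [430.   0. 180.] 
shift [ 0.424  0.681 -0.4  ] turn [-0.     0.     0.639] rows>=3.6    -> [453.3 -76.7 220. ] 
shift [ 0.754  0.27  -0.4  ] turn [-0.     0.     0.639] rows>=3.6    -> [ 476.7 -153.3  260. ] 
shift [ 0.76  -0.255 -0.4  ] turn [-0.     0.     0.639] rows>=3.6    -> [ 500. -230.  300.] 
shift [ 0.745 -0.637  0.036] turn [-0.024 -0.232 -0.098] rows>=1.6    -> [ 500.9 -328.   296.4] 
shift [ 0.791 -0.556 -0.166] turn [-0.024 -0.232 -0.098] rows>=1.6    -> [ 501.8 -426.   292.7]
```

>>> jog_arm(plan=[[0, [-0.04, 0.25, -0.8], [0, 0, 0.113]], [0, [-0.04, 0.25, -0.8], [0, 0, 0.113]], [0, [-0.04, 0.25, -0.8], [0, 0, 0.113]]])

```text
clock: 20.55
position: [434.8, 24.5, 100.5]
ee_rot: [0.997, -0.072, 0.0, -0.002]
contact_force: [-0.9, 0.0, -3.2]
gripper_width: 6.8
grasp_force: 59.3
```

>>> jog_arm(plan=[[0, [-0.01, 0.25, -0.8], [0, 0, 0.113]], [0, [-0.01, 0.25, -0.8], [0, 0, 0.113]], [0, [-0.01, 0.25, -0.8], [0, 0, 0.113]]])

```text
clock: 20.92
position: [429.8, -0.3, 178.9]
ee_rot: [0.991, -0.131, -0.001, -0.001]
contact_force: [-0.2, 1.4, -3.0]
gripper_width: 7.3
grasp_force: 59.3
```

>>> jog_arm(plan=[[0, [0.424, 0.681, -0.4], [0, 0, 0.639]], [0, [0.424, 0.681, -0.4], [0, 0, 0.639]], [0, [0.424, 0.681, -0.4], [0, 0, 0.639]], [0, [0.424, 0.681, -0.4], [0, 0, 0.639]], [0, [0.424, 0.681, -0.4], [0, 0, 0.639]]])

```text
clock: 21.55
position: [452.1, -77.0, 215.9]
ee_rot: [0.894, -0.449, -0.004, 0.001]
contact_force: [-0.8, 0.2, -2.1]
gripper_width: 6.9
grasp_force: 59.6
```

>>> jog_arm(plan=[[0, [0.754, 0.27, -0.4], [0, 0, 0.639]], [0, [0.754, 0.27, -0.4], [0, 0, 0.639]], [0, [0.754, 0.27, -0.4], [0, 0, 0.639]], [0, [0.754, 0.27, -0.4], [0, 0, 0.639]], [0, [0.754, 0.27, -0.4], [0, 0, 0.639]]])

```text
clock: 22.18
position: [476.2, -153.6, 256.6]
ee_rot: [-0.697, 0.717, 0.003, -0.001]
contact_force: [-0.9, -0.3, -2.7]
gripper_width: 7.0
grasp_force: 59.6
```

>>> jog_arm(plan=[[0, [0.76, -0.255, -0.4], [0, 0, 0.639]], [0, [0.76, -0.255, -0.4], [0, 0, 0.639]], [0, [0.76, -0.255, -0.4], [0, 0, 0.639]], [0, [0.76, -0.255, -0.4], [0, 0, 0.639]], [0, [0.76, -0.255, -0.4], [0, 0, 0.639]]])

```text
clock: 22.8
position: [499.8, -230.5, 296.9]
ee_rot: [-0.424, 0.906, 0.002, -0.002]
contact_force: [-0.4, 0.3, -2.9]
gripper_width: 6.6
grasp_force: 59.6
```

>>> jog_arm(plan=[[0, [0.745, -0.637, 0.036], [-0.024, -0.232, -0.098]], [0, [0.745, -0.637, 0.036], [-0.024, -0.232, -0.098]], [0, [0.745, -0.637, 0.036], [-0.024, -0.232, -0.098]], [0, [0.745, -0.637, 0.036], [-0.024, -0.232, -0.098]]])

```text
clock: 23.3
position: [500.4, -328.8, 293.3]
ee_rot: [-0.465, 0.877, 0.065, 0.103]
contact_force: [-0.6, 0.9, -1.6]
gripper_width: 7.0
grasp_force: 59.8
```

>>> jog_arm(plan=[[0, [0.791, -0.556, -0.166], [-0.024, -0.232, -0.098]], [0, [0.791, -0.556, -0.166], [-0.024, -0.232, -0.098]], [0, [0.791, -0.556, -0.166], [-0.024, -0.232, -0.098]], [0, [0.791, -0.556, -0.166], [-0.024, -0.232, -0.098]]])

```text
clock: 23.8
position: [502.0, -425.5, 290.1]
ee_rot: [-0.5, 0.832, 0.126, 0.206]
contact_force: [-0.5, 0.8, -2.1]
gripper_width: 7.0
grasp_force: 59.9
```

```bash
python3 chk.py
```

```text
23.8 [ 502.0490736  -425.49794723  290.08662396] [-0.49992403  0.83179917  0.12584609  0.20578839] 6.957039694722744 59.9258691072464
floor z 88.46417882351906 y -9.280522414099455 50.89742246165854
floor z 88.67843118842605 y -9.429384216387028 50.59544355947609
bracket y [-2.14249753 47.13624099] leg z 12.11414356032006 xmax 35.10652653268507
```

>>> jog_arm(plan=[[0, [0, -0.01, 0.5], [0, 0, 0]], [0, [0, -0.01, 0.67], [0, 0, 0]], [0, [0, -0.01, 0.67], [0, 0, 0]], [0, [0, -0.01, 0.67], [0, 0, 0]], [30, [0, -0.01, 0.67], [0, 0, 0]], [30, [0, -0.01, 0.67], [0, 0, 0]], [30, [0, -0.01, 0.67], [0, 0, 0]], [30, [0, -0.01, 0.67], [0, 0, 0]], [30, [0, -0.01, 0.67], [0, 0, 0]]])

```text
clock: 24.98
position: [516.9, -399.6, 231.0]
ee_rot: [-0.499, 0.832, 0.126, 0.206]
contact_force: [0.1, -0.1, -0.0]
gripper_width: 29.8
grasp_force: 0.0
```

>>> jog_arm(plan=[[30, [0, 0, -0.4], [0, 0, 0]], [30, [0, 0, -0.8], [0, 0, 0]], [30, [0, 0, -0.8], [0, 0, 0]]])

```text
clock: 25.35
position: [499.6, -434.8, 305.4]
ee_rot: [-0.499, 0.833, 0.122, 0.207]
contact_force: [-0.4, -0.2, 0.1]
gripper_width: 30.4
grasp_force: 0.0
```

```bash
python3 - <<'E'
from look import *
s,d,E,P=wrist();P=cloud(d,np.array(d['tool_from_camera']))
print('chute',[np.nanmedian(P[v,285:312,2]).round(0) for v in range(5,260,20)])
# to die post: tool x at press azimuth 5.7 -> fingers close along press y
plan([((512,-290,300),down(-110)),((470,-60,270),down(-60)),((455,262,200),down(5.7))])
E
```

```text
25.35 [ 499.6 -434.8  305.4] [-0.499  0.833  0.122  0.207] 30.375079190015246 [-0.71  0.5   0.47 -0.47 -1.64  0.21]
chute [np.float64(107.0), np.float64(107.0), np.float64(107.0), np.float64(107.0), np.float64(107.0), np.float64(106.0), np.float64(107.0), np.float64(107.0), np.float64(106.0), np.float64(106.0), np.float64(106.0), np.float64(106.0), np.float64(106.0)]
shift [-0.577  0.284  0.324] turn [-0.016  0.232 -0.066] rows>=1.4    -> [ 505.8 -361.7  301.6] 
shift [-0.657  0.236  0.178] turn [-0.016  0.232 -0.066] rows>=1.4    -> [ 512. -290.  300.] 
shift [-0.673  0.394  0.1  ] turn [ 0.    -0.    -0.278] rows>=1.6    -> [ 498.  -213.3  290. ] 
shift [-0.757  0.184  0.1  ] turn [ 0.    -0.    -0.278] rows>=1.6    -> [ 484.  -136.7  280. ] 
shift [-0.779 -0.041  0.1  ] turn [ 0.    -0.    -0.278] rows>=1.6    -> [470. -60. 270.] 
shift [-0.954 -0.493  0.233] turn [-0.    -0.    -0.365] rows>=2.0    -> [465.   47.3 246.7] 
shift [-0.702 -0.814  0.234] turn [-0.    -0.    -0.365] rows>=2.0    -> [460.  154.7 223.3] 
shift [-0.347 -1.016  0.233] turn [-0.    -0.    -0.365] rows>=2.0    -> [455. 262. 200.] TOO BIG
```

All three brackets are down and the chute reads clear along its length. Next is the press.

>>> jog_arm(plan=[[45, [-0.577, 0.284, 0.324], [-0.016, 0.232, -0.066]], [45, [-0.577, 0.284, 0.324], [-0.016, 0.232, -0.066]], [45, [-0.577, 0.284, 0.324], [-0.016, 0.232, -0.066]]])

```text
clock: 25.78
position: [505.9, -358.1, 299.5]
ee_rot: [-0.542, 0.831, 0.065, 0.103]
contact_force: [0.0, 0.0, -1.0]
gripper_width: 45.2
grasp_force: 0.0
```

>>> jog_arm(plan=[[45, [-0.657, 0.236, 0.178], [-0.016, 0.232, -0.066]], [45, [-0.657, 0.236, 0.178], [-0.016, 0.232, -0.066]], [45, [-0.657, 0.236, 0.178], [-0.016, 0.232, -0.066]]])

```text
clock: 26.15
position: [511.8, -287.7, 297.7]
ee_rot: [-0.575, 0.818, 0.002, -0.0]
contact_force: [-0.1, -0.3, 0.2]
gripper_width: 44.5
grasp_force: 0.0
```

>>> jog_arm(plan=[[45, [-0.673, 0.394, 0.1], [0, 0, -0.278]], [45, [-0.673, 0.394, 0.1], [0, 0, -0.278]], [45, [-0.673, 0.394, 0.1], [0, 0, -0.278]]])

```text
clock: 26.52
position: [497.6, -212.8, 288.8]
ee_rot: [-0.686, 0.728, 0.002, 0.001]
contact_force: [-0.6, -0.9, 0.5]
gripper_width: 45.3
grasp_force: 0.0
```

>>> jog_arm(plan=[[45, [-0.757, 0.184, 0.1], [0, 0, -0.278]], [45, [-0.757, 0.184, 0.1], [0, 0, -0.278]], [45, [-0.757, 0.184, 0.1], [0, 0, -0.278]]])

```text
clock: 26.9
position: [484.1, -136.3, 279.1]
ee_rot: [0.784, -0.621, -0.001, -0.001]
contact_force: [1.0, -0.4, -0.1]
gripper_width: 45.1
grasp_force: 0.0
```

>>> jog_arm(plan=[[45, [-0.779, -0.041, 0.1], [0, 0, -0.278]], [45, [-0.779, -0.041, 0.1], [0, 0, -0.278]], [45, [-0.779, -0.041, 0.1], [0, 0, -0.278]]])

```text
clock: 27.28
position: [470.3, -59.5, 269.3]
ee_rot: [0.865, -0.501, -0.001, -0.001]
contact_force: [-0.9, -0.5, 0.8]
gripper_width: 45.2
grasp_force: 0.0
```

>>> jog_arm(plan=[[45, [-0.954, -0.493, 0.233], [0, 0, -0.365]], [45, [-0.954, -0.493, 0.233], [0, 0, -0.365]], [45, [-0.954, -0.493, 0.233], [0, 0, -0.365]], [45, [-0.954, -0.493, 0.233], [0, 0, -0.365]]])

```text
clock: 27.78
position: [465.4, 47.3, 246.3]
ee_rot: [0.945, -0.328, -0.001, -0.001]
contact_force: [-0.8, -0.2, 0.5]
gripper_width: 45.2
grasp_force: 0.0
```

>>> jog_arm(plan=[[45, [-0.702, -0.814, 0.234], [0, 0, -0.365]], [45, [-0.702, -0.814, 0.234], [0, 0, -0.365]], [45, [-0.702, -0.814, 0.234], [0, 0, -0.365]], [45, [-0.702, -0.814, 0.234], [0, 0, -0.365]]])

```text
clock: 28.28
position: [460.1, 154.5, 223.3]
ee_rot: [0.99, -0.142, -0.001, -0.001]
contact_force: [0.0, -0.4, 0.9]
gripper_width: 44.7
grasp_force: 0.0
```

>>> jog_arm(plan=[[45, [-0.347, -0.98, 0.233], [0, 0, -0.365]], [45, [-0.347, -0.98, 0.233], [0, 0, -0.365]], [45, [-0.347, -0.98, 0.233], [0, 0, -0.365]], [45, [-0.347, -0.98, 0.233], [0, 0, -0.365]]])

```text
clock: 28.78
position: [453.9, 258.2, 200.3]
ee_rot: [0.999, 0.048, -0.001, -0.001]
contact_force: [0.0, 0.0, 0.1]
gripper_width: 44.9
grasp_force: 0.0
```

```bash
python3 - <<'E'
from look import *
s,d,E,P=wrist('w4.npz')
rect(P,72,95,526,283,40);rect(P,40,70,526,283,40);rect(P,29,38,545,283,170)
E
```

```text
28.775 [453.9 258.2 200.3] [ 0.999  0.048 -0.001 -0.001] 44.899114468915265 [ 0.83  0.24 -0.29 -0.   -1.05  0.84]
373 [array([525.1, 281. ]), array([15.2, 15.7]), np.float64(5.2)] z [82.1 83.3 84.4]
17 [array([533.7, 277.3]), array([7.6, 3.3]), np.float64(70.1)] z [40.1 40.2 45.8]
26203 [array([559.8, 284.6]), array([106.4, 221. ]), np.float64(5.5)] z [31.9 33.3 34.5]
```

View pics/w4.png

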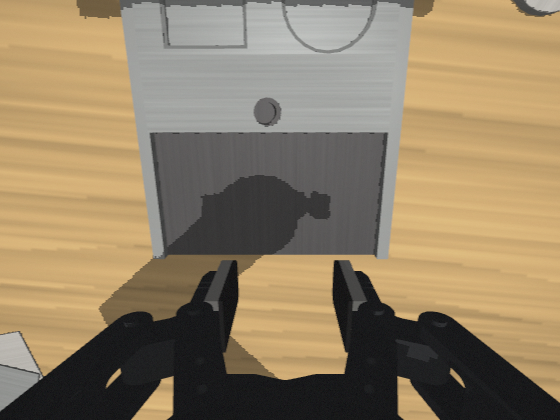

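The view shows the die post at (267,112), the square recess on the left at (205,25), the round recess on the right at (330,25), and a clear bed. I'll grip the post and pull.

```bash
python3 - <<'E'
from ab import *
o=down(5.5)
plan([((525,281,130),o),((525,281,52),o)])
E
```

```text
shift [ 0.731 -0.158  0.704] turn [-0.002  0.001  0.001] rows>=1.6    -> [525. 281. 130.] 
shift [-0.    0.    0.78] turn [-0. -0.  0.] rows>=1.2    -> [525. 281.  52.]
```

>>> jog_arm(plan=[[45, [0.731, -0.158, 0.7], [0, 0, 0]], [45, [0.731, -0.158, 0.7], [0, 0, 0]], [45, [0.731, -0.158, 0.7], [0, 0, 0]]])

```text
clock: 29.2
position: [525.1, 280.5, 127.3]
ee_rot: [0.999, 0.048, -0.003, 0.0]
contact_force: [-0.5, -0.3, 0.4]
gripper_width: 45.3
grasp_force: 0.0
```

>>> jog_arm(plan=[[45, [0, 0, 0.5], [0, 0, 0]], [45, [0, 0, 0.78], [0, 0, 0]], [45, [0, 0, 0.78], [0, 0, 0]], [10, [0, 0, 0.78], [0, 0, 0]], [10, [0, 0, 0.78], [0, 0, 0]], [10, [0, 0, 0.78], [0, 0, 0]], [10, [0, 0, 0.78], [0, 0, 0]], [10, [0, 0, 0.78], [0, 0, 0]]])

```text
clock: 30.2
position: [525.2, 281.6, 54.6]
ee_rot: [0.999, 0.05, 0.0, -0.001]
contact_force: [-0.2, -5.6, 4.2]
gripper_width: 14.4
grasp_force: 58.5
```

>>> jog_arm(plan=[[10, [-0.2, 0, 0], [0, 0, 0]], [10, [-0.4, 0, 0], [0, 0, 0]], [10, [-0.6, 0, 0], [0, 0, 0]], [10, [-0.6, 0, 0], [0, 0, 0]]])

```text
clock: 30.7
position: [463.5, 275.5, 54.6]
ee_rot: [0.999, 0.05, -0.001, -0.001]
contact_force: [-2.7, -5.3, 7.2]
gripper_width: 13.9
grasp_force: 60.7
```

>>> jog_arm(plan=[[10, [-0.2, 0, 0], [0, 0, 0]], [10, [-0.4, 0, 0], [0, 0, 0]], [10, [-0.53, 0, 0], [0, 0, 0]], [10, [-0.53, 0, 0], [0, 0, 0]], [10, [-0.53, 0, 0], [0, 0, 0]]])

```text
clock: 31.32
position: [411.5, 270.4, 54.6]
ee_rot: [0.999, 0.05, -0.001, -0.001]
contact_force: [-2.5, -5.1, 8.7]
gripper_width: 14.2
grasp_force: 61.3
```

>>> jog_arm(plan=[[10, [-0.03, 0, 0], [0, 0, 0]], [10, [-0.03, 0, 0], [0, 0, 0]], [10, [-0.03, 0, 0], [0, 0, 0]]])

```text
clock: 31.7
position: [409.5, 270.3, 54.6]
ee_rot: [0.999, 0.05, -0.0, -0.001]
contact_force: [1.3, -6.6, 7.8]
gripper_width: 14.3
grasp_force: 61.1
```

>>> jog_arm(plan=[[10, [-0.03, 0, 0], [0, 0, 0]], [10, [-0.03, 0, 0], [0, 0, 0]], [10, [-0.03, 0, 0], [0, 0, 0]]])

```text
clock: 32.08
position: [408.8, 270.3, 54.6]
ee_rot: [0.999, 0.051, 0.002, -0.001]
contact_force: [12.4, -10.0, 1.3]
gripper_width: 14.5
grasp_force: 60.3
```

>>> jog_arm(plan=[[10, [-0.03, 0, 0], [0, 0, 0]], [10, [-0.03, 0, 0], [0, 0, 0]], [10, [-0.03, 0, 0], [0, 0, 0]]])

```text
clock: 32.45
position: [408.8, 270.4, 54.6]
ee_rot: [0.999, 0.051, 0.004, -0.002]
contact_force: [24.8, -12.6, -6.5]
gripper_width: 14.0
grasp_force: 59.5
```

The slide has reached its stop (force rises and the position holds). I'll release, rise and measure the recesses.

>>> jog_arm(plan=[[60, [0.05, 0, 0], [0, 0, 0]], [60, [0.05, 0, 0], [0, 0, 0]], [60, [0.05, 0, 0], [0, 0, 0]], [60, [0.05, 0, 0], [0, 0, 0]], [60, [0.05, 0, -0.6], [0, 0, 0]], [60, [0.05, 0, -0.95], [0, 0, 0]], [60, [0.05, 0, -0.95], [0, 0, 0]]])

```text
clock: 33.33
position: [409.1, 272.7, 150.1]
ee_rot: [0.999, 0.051, 0.002, -0.004]
contact_force: [-0.7, -0.1, -0.4]
gripper_width: 60.0
grasp_force: 0.0
```

>>> jog_arm(plan=[[60, [0.1, 0, -0.8], [0, 0, 0]], [60, [0.1, 0, -0.8], [0, 0, 0]], [60, [0.1, 0, -0.8], [0, 0, 0]], [60, [0.1, 0, -0.8], [0, 0, 0]]])

```text
clock: 33.83
position: [417.0, 271.1, 224.9]
ee_rot: [0.999, 0.05, -0.002, 0.0]
contact_force: [0.6, 0.3, -0.3]
gripper_width: 59.8
grasp_force: 0.0
```

```bash
python3 - <<'E'
from look import *
s,d,E,P=wrist('w5.npz')
rect(P,72,95,409,270,40)
x,y,z=P[...,0],P[...,1],P[...,2]
top=(z>31.5)&(z<36)&(x>430)&(x<580)&(y>160)&(y<400);print('die top z',np.median(z[top]))
rect(P,24,30.3,495,325,48);rect(P,24,30.3,495,230,48)
t=get_image('top');np.savez('top2.npz',**t);Pt=cloud(t);Pt[...,2]+=1
rect(Pt,5,40,437,-127,60);rect(Pt,5,40,664,48,60)
E
```

```text
33.825 [417.  271.1 224.9] [ 0.999  0.05  -0.002  0.   ] 59.846949807861364 [ 0.9   0.17 -0.3  -0.   -1.1   0.77]
290 [array([408.5, 269.8]), array([16. , 15.5]), np.float64(3.3)] z [75.4 83.1 84.2]
die top z 33.27868934785275
4725 [array([489.4, 329.8]), array([68.3, 67.7]), np.float64(5.6)] z [26.1 27.3 28.8]
4683 [array([499.7, 226.3]), array([73.7, 73.7]), np.float64(86.5)] z [26.1 27.3 28.8]
523 [array([ 437.2, -126.5]), array([62.4, 62.6]), np.float64(48.0)] z [ 7.2 11.9 16.4]
477 [array([663.4,  47.3]), array([66.4, 66.5]), np.float64(59.6)] z [ 6.9 11.6 16. ]
```

View pics/w5.png

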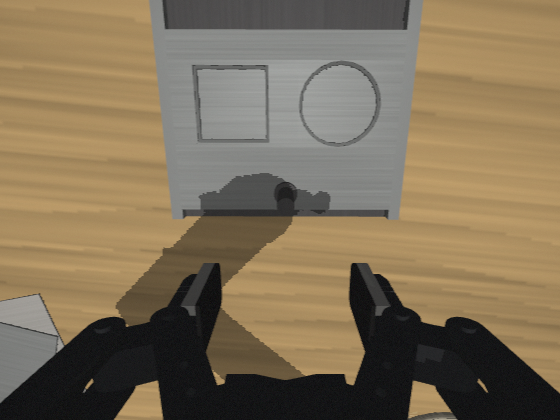

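The slide is out, with the square recess at (231,103), the round recess at (340,103) and the post at (286,195). Both blanks are where they were. Next I pick up the round blank.

```bash
python3 - <<'E'
from ab import *
plan([((450,110,225),down(20)),((600,20,200),down(45)),((650,33,170),down(45))])
E
```

```text
shift [0.082 0.817 0.001] turn [-0.     0.002 -0.119] rows>=1.3    -> [433.6 190.6 225. ] 
shift [-0.02   0.822  0.   ] turn [-0.     0.002 -0.119] rows>=1.3    -> [450. 110. 225.] 
shift [0.551 0.679 0.125] turn [ 0.    -0.    -0.208] rows>=1.4    -> [525.   65.  212.5] 
shift [0.391 0.783 0.125] turn [ 0.    -0.    -0.208] rows>=1.4    -> [600.  20. 200.] 
shift [0.445 0.262 0.3  ] turn [-0. -0.  0.] rows>=1.0    -> [650.  33. 170.]
```

>>> jog_arm(plan=[[85, [0.082, 0.817, 0], [0, 0, -0.119]], [85, [0.082, 0.817, 0], [0, 0, -0.119]], [85, [0.082, 0.817, 0], [0, 0, -0.119]]])

```text
clock: 34.3
position: [434.3, 190.2, 226.1]
ee_rot: [0.994, 0.111, -0.001, -0.001]
contact_force: [0.4, 0.7, 0.1]
gripper_width: 84.9
grasp_force: 0.0
```

>>> jog_arm(plan=[[85, [-0.02, 0.822, 0], [0, 0, -0.119]], [85, [-0.02, 0.822, 0], [0, 0, -0.119]], [85, [-0.02, 0.822, 0], [0, 0, -0.119]]])

```text
clock: 34.67
position: [451.0, 110.6, 226.3]
ee_rot: [0.985, 0.173, -0.001, -0.001]
contact_force: [-0.4, 1.2, 0.3]
gripper_width: 85.1
grasp_force: 0.0
```

>>> jog_arm(plan=[[85, [0.551, 0.679, 0.125], [0, 0, -0.208]], [85, [0.551, 0.679, 0.125], [0, 0, -0.208]], [85, [0.551, 0.679, 0.125], [0, 0, -0.208]]])

```text
clock: 35.05
position: [527.0, 66.3, 212.5]
ee_rot: [0.96, 0.279, -0.001, -0.001]
contact_force: [-0.8, -0.1, 0.3]
gripper_width: 84.8
grasp_force: 0.0
```

>>> jog_arm(plan=[[85, [0.391, 0.783, 0.125], [0, 0, -0.208]], [85, [0.391, 0.783, 0.125], [0, 0, -0.208]], [85, [0.391, 0.783, 0.125], [0, 0, -0.208]]])

```text
clock: 35.42
position: [601.3, 21.5, 199.9]
ee_rot: [0.924, 0.382, -0.001, -0.001]
contact_force: [-0.2, 0.5, 0.5]
gripper_width: 84.5
grasp_force: 0.0
```

>>> jog_arm(plan=[[85, [0.445, 0.262, 0.3], [0, 0, 0]], [85, [0.445, 0.262, 0.3], [0, 0, 0]], [85, [0.445, 0.262, 0.3], [0, 0, 0]], [85, [0.445, 0.262, 0.3], [0, 0, 0]]])

```text
clock: 35.92
position: [650.3, 34.5, 173.4]
ee_rot: [0.924, 0.383, 0.001, -0.001]
contact_force: [-0.1, 0.4, 0.6]
gripper_width: 84.8
grasp_force: 0.0
```

```bash
cat >> look.py <<'E'
def circ(d,P,E,cx,cy,r=55):
    x,y,z=P[...,0],P[...,1],P[...,2];k=((z>5)&(z<20)&(np.hypot(x-cx,y-cy)<r)).astype(np.uint8)
    nn,L,st,c=cv2.connectedComponentsWithStats(k);i=1+st[1:,4].argmax();Q=P[L==i];zz=np.median(Q[:,2])
    (u,v),rr=cv2.minEnclosingCircle(Q[:,:2].astype(np.float32));print('circle',u,v,rr,'mean',Q[:,:2].mean(0),'z',zz,len(Q))
E
python3 - <<'E'
from look import *
s,d,E,P=wrist('w6.npz')
circ(d,P,E,663.5,47.5)
plan([((663.5,47.5,60),down(45)),((663.5,47.5,4),down(45))])
E
```

```text
35.925 [650.3  34.5 173.4] [ 0.924  0.383  0.001 -0.001] 84.76910174457996 [ 0.3   0.47 -0.   -0.   -1.09  2.06]
circle 666.1531982421875 45.86039733886719 34.0153923034668 mean [666.84283352  46.77758231] z 11.719858162797436 4056
shift [0.092 0.    0.568] turn [-0.    -0.001  0.   ] rows>=0.9    -> [657.   40.9 116.7] 
shift [ 0.092 -0.     0.567] turn [-0.    -0.001  0.   ] rows>=0.9    -> [663.5  47.5  60. ] 
shift [-0.    0.    0.56] turn [-0. -0.  0.] rows>=0.9    -> [663.5  47.5   4. ]
```

View pics/w6.png

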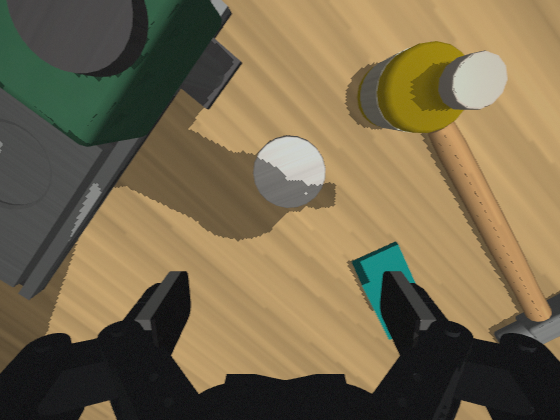

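The disc at (290,172) is clear of everything, centre (666.2, 45.9). I'll read how far the tips stand back at each opening from the saved range pictures.

```bash
python3 - <<'E'
from look import *
for f in('w6','w5','w4','w3'):
    d=np.load(f+'.npz');P=cloud(d,d['tool_from_camera']);x,y,z=P[...,0],P[...,1],P[...,2]
    k=(abs(x)<18)&(abs(y)<62)&(z>-40)&(z<25);Q=P[k]
    print(f,k.sum(),'tip z',np.percentile(Q[:,2],[90,97,99.5]).round(1),'inner y',np.percentile(abs(Q[:,1]),[1,5]).round(1))
plan([((666.2,45.9,90),down(45)),((666.2,45.9,20),down(45)),((666.2,45.9,-1),down(45))])
E
```

```text
w6 3953 tip z [-18.1 -14.9 -12.9] inner y [41.4 41.6]
w5 4030 tip z [-12.2  -8.2  -5.6] inner y [29.5 29.7]
w4 4139 tip z [-10.4  -5.9  -3.1] inner y [22.1 22.2]
w3 4123 tip z [-10.4  -6.1  -3.1] inner y [21.9 22. ]
shift [0.191 0.03  0.835] turn [-0.001 -0.003  0.   ] rows>=1.4    -> [666.2  45.9  90. ] 
shift [-0.   0.   0.7] turn [-0. -0.  0.] rows>=1.1    -> [666.2  45.9  20. ] 
shift [0.   0.   0.21] turn [-0.  0.  0.] rows>=0.3    -> [666.2  45.9  -1. ]
```

>>> jog_arm(plan=[[85, [0.191, 0.03, 0.5], [0, 0, 0]], [85, [0.191, 0.03, 0.83], [0, 0, 0]], [85, [0.191, 0.03, 0.83], [0, 0, 0]]])

```text
clock: 36.35
position: [664.2, 45.0, 86.7]
ee_rot: [0.924, 0.382, -0.003, -0.002]
contact_force: [0.3, -0.1, 0.7]
gripper_width: 85.1
grasp_force: 0.0
```

>>> jog_arm(plan=[[85, [0, 0, 0.4], [0, 0, 0]], [85, [0, 0, 0.7], [0, 0, 0]], [85, [0, 0, 0.7], [0, 0, 0]], [85, [0, 0, 0.7], [0, 0, 0]], [85, [0, 0, 0.7], [0, 0, 0]]])

```text
clock: 36.98
position: [667.7, 45.8, 20.8]
ee_rot: [0.924, 0.383, 0.002, -0.001]
contact_force: [1.1, 0.2, 0.9]
gripper_width: 84.7
grasp_force: 0.0
```

```bash
python3 - <<'E'
from ab import *
s=read_state();print(s['position'],s['contact_force'])
plan([((666.2,45.9,-1.3),down(45))])
E
```

```text
[667.65361861  45.83567536  20.84125552] [1.13390936 0.23072002 0.89518689]
shift [-0.011 -0.011  0.221] turn [-0.    -0.004 -0.   ] rows>=0.4    -> [666.2  45.9  -1.3]
```

>>> jog_arm(plan=[[85, [-0.01, -0.01, 0.22], [0, 0, 0]], [85, [-0.01, -0.01, 0.22], [0, 0, 0]], [85, [-0.01, -0.01, 0.22], [0, 0, 0]], [55, [-0.01, -0.01, 0.22], [0, 0, 0]], [55, [-0.01, -0.01, 0.22], [0, 0, 0]], [55, [-0.01, -0.01, 0.22], [0, 0, 0]], [55, [-0.01, -0.01, 0.22], [0, 0, 0]], [55, [-0.01, -0.01, 0.22], [0, 0, 0]]])

```text
clock: 37.98
position: [666.1, 45.8, -1.7]
ee_rot: [0.924, 0.383, 0.001, -0.001]
contact_force: [-0.5, 0.2, 5.6]
gripper_width: 65.4
grasp_force: 66.4
```

>>> jog_arm(plan=[[55, [0, 0, -0.1], [0, 0, 0]], [55, [0, 0, -0.2], [0, 0, 0]], [55, [0, 0, -0.4], [0, 0, 0]], [55, [0, 0, -0.6], [0, 0, 0]], [55, [0, 0, -0.8], [0, 0, 0]], [55, [0, 0, -0.8], [0, 0, 0]]])

```text
clock: 38.72
position: [666.1, 45.7, 78.5]
ee_rot: [0.924, 0.383, 0.002, -0.001]
contact_force: [0.2, -0.6, -1.6]
gripper_width: 65.0
grasp_force: 66.6
```

```bash
python3 - <<'E'
from look import *
s,d,E,P=wrist();Q=cloud(d,d['tool_from_camera']);x,y,z=Q[...,0],Q[...,1],Q[...,2]
print(s['grasp_force'],s['contact_force'])
k=(z>-30)&(z<20)&(x>22)&(abs(y)<36)&(x<60);q=Q[k];print(k.sum(),'z',np.percentile(q[:,2],[5,50,95]),'x max',np.percentile(q[:,0],99.5))
plan([((610,0,130),down(45)),((470,60,160),down(20)),((480,226,140),down(5.6)),((499.8,226.4,60),down(5.6))])
E
```

```text
38.725 [666.1  45.7  78.5] [ 0.924  0.383  0.002 -0.001] 65.04238182925046 [ 0.31  0.58 -0.07 -0.   -0.92  2.05]
66.56060814857483 [ 0.22136682 -0.56868636 -1.60482222]
3084 z [-14.17299692 -13.06447126  -5.21447166] x max 34.254507399901996
shift [-0.711 -0.068 -0.532] turn [-0.002 -0.002 -0.001] rows>=1.4    -> [610.   0. 130.] 
shift [-0.283 -0.707 -0.15 ] turn [0.    0.    0.208] rows>=1.2    -> [540.  30. 145.] 
shift [-0.429 -0.629 -0.15 ] turn [0.    0.    0.208] rows>=1.2    -> [470.  60. 160.] 
shift [ 0.331 -0.763  0.1  ] turn [-0.    0.    0.12] rows>=1.3    -> [475. 143. 150.] 
shift [ 0.233 -0.798  0.1  ] turn [-0.    0.    0.12] rows>=1.3    -> [480. 226. 140.] 
shift [0.197 0.015 0.8  ] turn [ 0. -0. -0.] rows>=1.3    -> [499.8 226.4  60. ]
```

>>> jog_arm(plan=[[55, [-0.35, -0.03, -0.53], [0, 0, 0]], [55, [-0.71, -0.068, -0.53], [0, 0, 0]], [55, [-0.71, -0.068, -0.53], [0, 0, 0]]])

```text
clock: 39.15
position: [607.3, -1.5, 128.6]
ee_rot: [0.924, 0.382, -0.002, -0.002]
contact_force: [0.7, 1.1, -2.4]
gripper_width: 65.0
grasp_force: 67.1
```

>>> jog_arm(plan=[[55, [-0.14, -0.35, -0.08], [0, 0, 0.1]], [55, [-0.283, -0.707, -0.15], [0, 0, 0.208]], [55, [-0.283, -0.707, -0.15], [0, 0, 0.208]]])

```text
clock: 39.52
position: [538.1, 30.7, 144.0]
ee_rot: [0.96, 0.281, -0.001, -0.001]
contact_force: [0.1, 0.5, -0.5]
gripper_width: 65.4
grasp_force: 67.2
```

>>> jog_arm(plan=[[55, [-0.21, -0.31, -0.08], [0, 0, 0.1]], [55, [-0.429, -0.629, -0.15], [0, 0, 0.208]], [55, [-0.429, -0.629, -0.15], [0, 0, 0.208]]])

```text
clock: 39.9
position: [469.0, 60.5, 159.5]
ee_rot: [0.985, 0.175, -0.001, -0.001]
contact_force: [0.5, -0.8, -1.6]
gripper_width: 65.2
grasp_force: 67.2
```

>>> jog_arm(plan=[[55, [0.16, -0.38, 0.05], [0, 0, 0.06]], [55, [0.331, -0.763, 0.1], [0, 0, 0.12]], [55, [0.331, -0.763, 0.1], [0, 0, 0.12]]])

```text
clock: 40.28
position: [476.4, 145.2, 148.6]
ee_rot: [0.994, 0.114, -0.001, -0.001]
contact_force: [0.2, -0.5, -0.9]
gripper_width: 65.0
grasp_force: 67.2
```

>>> jog_arm(plan=[[55, [0.12, -0.4, 0.05], [0, 0, 0.06]], [55, [0.233, -0.798, 0.1], [0, 0, 0.12]], [55, [0.233, -0.798, 0.1], [0, 0, 0.12]]])

```text
clock: 40.65
position: [481.0, 227.6, 138.7]
ee_rot: [0.999, 0.051, -0.001, -0.001]
contact_force: [-0.2, -0.2, -0.7]
gripper_width: 65.0
grasp_force: 67.3
```

>>> jog_arm(plan=[[55, [0.1, 0.01, 0.4], [0, 0, 0]], [55, [0.197, 0.015, 0.8], [0, 0, 0]], [55, [0.197, 0.015, 0.8], [0, 0, 0]], [55, [0.197, 0.015, 0.8], [0, 0, 0]], [55, [0.197, 0.015, 0.8], [0, 0, 0]]])

```text
clock: 41.28
position: [500.5, 226.9, 61.7]
ee_rot: [0.999, 0.049, 0.001, -0.002]
contact_force: [-0.4, 0.7, -1.1]
gripper_width: 65.4
grasp_force: 67.3
```

```bash
python3 - <<'E'
from look import *
s,d,E,P=wrist('w7.npz');Q=cloud(d,d['tool_from_camera']);x,y,z=Q[...,0],Q[...,1],Q[...,2]
k=(z>-30)&(z<20)&(x>22)&(abs(y)<36)&(x<60);q=Q[k];print(k.sum(),'z',np.percentile(q[:,2],[5,50]),'x max',np.percentile(q[:,0],99.5),'recess rim ahead:')
plan([((499.6,226.4,27),down(5.6))])
E
```

```text
41.275 [500.5 226.9  61.7] [ 0.999  0.049  0.001 -0.002] 65.37268028785935 [ 0.72  0.44 -0.39 -0.   -0.74  0.95]
2997 z [-14.23783748 -13.1016597 ] x max 33.83116689590116 recess rim ahead:
shift [-0.008  0.006  0.346] turn [-0.004 -0.001  0.001] rows>=0.6    -> [499.6 226.4  27. ]
```

View pics/w7.png

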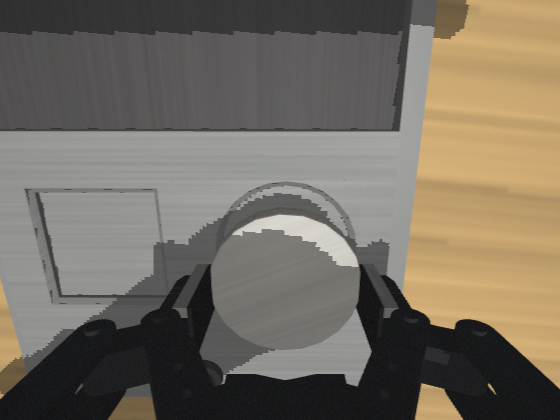

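The disc (285,280) is centred over the round recess rim (287,185). Lower and release.

>>> jog_arm(plan=[[55, [-0.008, 0.006, 0.2], [0, 0, 0]], [55, [-0.008, 0.006, 0.345], [0, 0, 0]], [55, [-0.008, 0.006, 0.345], [0, 0, 0]], [55, [-0.008, 0.006, 0.345], [0, 0, 0]], [55, [-0.008, 0.006, 0.345], [0, 0, 0]]])

```text
clock: 41.95
position: [500.9, 226.8, 27.5]
ee_rot: [0.999, 0.05, 0.002, -0.002]
contact_force: [2.2, -1.9, 4.5]
gripper_width: 65.3
grasp_force: 70.3
```

>>> jog_arm(plan=[[75, [0, 0, 0], [0, 0, 0]], [82, [0, 0, 0], [0, 0, 0]], [82, [0, 0, 0], [0, 0, 0]], [82, [0, 0, 0], [0, 0, 0]], [82, [0, 0, -0.3], [0, 0, 0]], [82, [0, 0, -0.8], [0, 0, 0]], [82, [0, 0, -0.8], [0, 0, 0]]])

```text
clock: 42.82
position: [501.2, 227.5, 109.4]
ee_rot: [0.999, 0.05, 0.003, -0.004]
contact_force: [-0.8, 0.5, -1.1]
gripper_width: 82.1
grasp_force: 0.0
```

>>> jog_arm(plan=[[82, [-0.4, 0, -0.6], [0, 0, 0]], [82, [-0.4, 0, -0.6], [0, 0, 0]], [82, [-0.4, 0, -0.6], [0, 0, 0]]])

```text
clock: 43.2
position: [458.9, 221.7, 165.5]
ee_rot: [0.999, 0.049, -0.001, -0.001]
contact_force: [-0.4, 0.9, -1.1]
gripper_width: 82.3
grasp_force: 0.0
```

```bash
python3 - <<'E'
from look import *
s,d,E,P=wrist('w8.npz')
rect(P,36,46,499.8,226.4,60);rect(P,31.5,35.5,499.8,226.4,30);rect(P,24,30.3,489.5,330,48)
plan([((450,110,180),down(-20)),((430,-110,180),down(-45))])
E
```

```text
43.2 [458.9 221.7 165.5] [ 0.999  0.049 -0.001 -0.001] 82.34720351111216 [ 0.77  0.25 -0.37 -0.   -0.95  0.9 ]
5474 [array([500.3, 226.3]), array([66.6, 66.6]), np.float64(5.6)] z [38.1 39.2 40.4]
6249 [array([491.8, 330.5]), array([67.5, 67.2]), np.float64(5.5)] z [26.2 27.4 28.8]
shift [-0.099  0.55  -0.077] turn [-0.001  0.001  0.213] rows>=1.2    -> [454.4 165.8 172.3] 
shift [ 0.026  0.559 -0.078] turn [-0.001  0.001  0.213] rows>=1.2    -> [450. 110. 180.] 
shift [ 0.188  0.712 -0.   ] turn [-0.     0.     0.139] rows>=1.2    -> [443.3  36.7 180. ] 
shift [ 0.29   0.677 -0.   ] turn [-0.     0.     0.139] rows>=1.2    -> [436.7 -36.7 180. ] 
shift [ 0.384  0.628 -0.   ] turn [-0.     0.     0.139] rows>=1.2    -> [ 430. -110.  180.]
```

The disc is seated level, with its top at z 39.2 where 39.5 is expected, centred at (500.3, 226.3). Next is the square blank.

>>> jog_arm(plan=[[82, [-0.1, 0.55, -0.08], [0, 0, 0.213]], [82, [-0.1, 0.55, -0.08], [0, 0, 0.213]], [82, [-0.1, 0.55, -0.08], [0, 0, 0.213]]])

```text
clock: 43.62
position: [454.8, 165.7, 172.3]
ee_rot: [0.998, -0.063, -0.001, -0.0]
contact_force: [0.6, 0.1, -0.0]
gripper_width: 81.7
grasp_force: 0.0
```

>>> jog_arm(plan=[[82, [0.026, 0.559, -0.08], [0, 0, 0.213]], [82, [0.026, 0.559, -0.08], [0, 0, 0.213]], [82, [0.026, 0.559, -0.08], [0, 0, 0.213]]])

```text
clock: 44.0
position: [450.7, 110.7, 180.7]
ee_rot: [0.985, -0.172, -0.001, -0.001]
contact_force: [-0.9, -0.1, 0.2]
gripper_width: 81.5
grasp_force: 0.0
```

>>> jog_arm(plan=[[82, [0.188, 0.712, 0], [0, 0, 0.139]], [82, [0.188, 0.712, 0], [0, 0, 0.139]], [82, [0.188, 0.712, 0], [0, 0, 0.139]]])

```text
clock: 44.38
position: [444.1, 37.1, 180.8]
ee_rot: [0.97, -0.244, -0.001, -0.001]
contact_force: [0.6, -0.2, 0.1]
gripper_width: 82.2
grasp_force: 0.0
```

>>> jog_arm(plan=[[82, [0.29, 0.677, 0], [0, 0, 0.139]], [82, [0.29, 0.677, 0], [0, 0, 0.139]], [82, [0.29, 0.677, 0], [0, 0, 0.139]]])

```text
clock: 44.75
position: [437.7, -36.1, 180.8]
ee_rot: [0.95, -0.314, -0.001, -0.001]
contact_force: [0.8, -0.3, 0.2]
gripper_width: 81.6
grasp_force: 0.0
```

>>> jog_arm(plan=[[82, [0.37, 0.63, 0], [0, 0, 0.139]], [82, [0.37, 0.63, 0], [0, 0, 0.139]], [82, [0.37, 0.63, 0], [0, 0, 0.139]], [82, [0.37, 0.63, 0], [0, 0, 0.139]]])

```text
clock: 45.25
position: [429.8, -108.0, 180.8]
ee_rot: [0.924, -0.381, -0.001, -0.001]
contact_force: [-0.7, 0.1, -0.0]
gripper_width: 82.1
grasp_force: 0.0
```

```bash
python3 - <<'E'
from look import *
s,d,E,P=wrist('w9.npz')
rect(P,5,20,437,-127,60)
# edge ray cast on plane z=12: bright blank contour
x,y,z=P[...,0],P[...,1],P[...,2];k=((z>6)&(z<20)&(np.hypot(x-437,y+127)<60)).astype(np.uint8)
c=max(cv2.findContours(k,0,1)[0],key=cv2.contourArea)
W=ray(d,c[:,0,:],12,E)[:,:2].astype(np.float32);r=cv2.minAreaRect(W);print('ray',r,len(c))
E
```

```text
45.25 [ 429.8 -108.   180.8] [ 0.924 -0.381 -0.001 -0.001] 82.13929445522217 [ 0.12  0.12 -0.49 -0.   -0.96  0.67]
3970 [array([ 438.3, -129. ]), array([59.8, 60.2]), np.float64(43.9)] z [10.6 11.7 12.9]
ray ((438.57305908203125, -129.31350708007812), (59.48298645019531, 60.15556716918945), 43.980594635009766) 246
```

```bash
python3 - <<'E'
from ab import *
plan([((438.4,-129.1,90),down(-46.1)),((438.4,-129.1,20),down(-46.1))])
E
```

```text
shift [0.212 0.089 0.908] turn [-0.001  0.002  0.021] rows>=1.5    -> [ 438.4 -129.1   90. ] 
shift [-0.  -0.   0.7] turn [ 0. -0.  0.] rows>=1.1    -> [ 438.4 -129.1   20. ]
```

>>> jog_arm(plan=[[82, [0.21, 0.089, 0.5], [0, 0, 0.021]], [82, [0.21, 0.089, 0.9], [0, 0, 0.021]], [82, [0.21, 0.089, 0.9], [0, 0, 0.021]]])

```text
clock: 45.68
position: [435.7, -129.5, 88.5]
ee_rot: [0.92, -0.392, -0.004, 0.001]
contact_force: [-0.5, -0.2, 0.9]
gripper_width: 81.8
grasp_force: 0.0
```

>>> jog_arm(plan=[[82, [0, 0, 0.4], [0, 0, 0]], [82, [0, 0, 0.7], [0, 0, 0]], [82, [0, 0, 0.7], [0, 0, 0]], [82, [0, 0, 0.7], [0, 0, 0]], [82, [0, 0, 0.7], [0, 0, 0]]])

```text
clock: 46.3
position: [439.0, -129.8, 22.4]
ee_rot: [0.92, -0.392, 0.001, -0.001]
contact_force: [-0.4, 0.1, 0.1]
gripper_width: 81.9
grasp_force: 0.0
```

```bash
python3 - <<'E'
from ab import *
s=read_state();print(s['position'])
plan([((438.4,-129.1,0.4),down(-46.1))])
E
```

```text
[ 438.99757272 -129.80088194   22.40956179]
shift [-0.009  0.     0.22 ] turn [-0.003  0.    -0.001] rows>=0.4    -> [ 4.384e+02 -1.291e+02  4.000e-01]
```

>>> jog_arm(plan=[[82, [-0.009, 0, 0.22], [0, 0, 0]], [82, [-0.009, 0, 0.22], [0, 0, 0]], [82, [-0.009, 0, 0.22], [0, 0, 0]], [45, [-0.009, 0, 0.22], [0, 0, 0]], [45, [-0.009, 0, 0.22], [0, 0, 0]], [45, [-0.009, 0, 0.22], [0, 0, 0]], [45, [-0.009, 0, 0.22], [0, 0, 0]], [45, [-0.009, 0, 0.22], [0, 0, 0]]])

```text
clock: 47.3
position: [437.9, -129.3, 0.1]
ee_rot: [0.92, -0.392, 0.0, -0.001]
contact_force: [-2.3, 1.9, 8.2]
gripper_width: 58.2
grasp_force: 63.3
```

>>> jog_arm(plan=[[45, [0, 0, -0.1], [0, 0, 0]], [45, [0, 0, -0.2], [0, 0, 0]], [45, [0, 0, -0.4], [0, 0, 0]], [45, [0, 0, -0.6], [0, 0, 0]], [45, [0, 0, -0.8], [0, 0, 0]], [45, [0, 0, -0.8], [0, 0, 0]]])

```text
clock: 48.05
position: [438.1, -129.5, 80.3]
ee_rot: [0.92, -0.392, 0.001, -0.002]
contact_force: [0.1, -0.0, -0.9]
gripper_width: 58.0
grasp_force: 65.0
```

```bash
cat > held.py <<'E'
from look import *
s,d,E,P=wrist('held%d.npz'%int(read_state()['clock']));Q=cloud(d,d['tool_from_camera']);x,y,z=Q[...,0],Q[...,1],Q[...,2]
print(s['grasp_force'])
k=(z>-30)&(z<0)&(x>18)&(abs(y)<45)&(x<60);q=Q[k];print(k.sum(),'z',np.percentile(q[:,2],[5,50]),'x max by y',[np.percentile(q[abs(q[:,1]-a)<4,0],97).round(1) for a in(-22,-11,0,11,22)],'y',np.percentile(q[:,1],[.5,99.5]))
E
python3 - <<'E'
exec(open('held.py').read())
plan([((430,-60,150),down(-30)),((440,150,170),down(0)),((470,320,140),down(5.6)),((490.4,330.1,62),down(5.6))])
E
```

```text
48.05 [ 438.1 -129.5   80.3] [ 0.92  -0.392  0.001 -0.002] 58.02610809658903 [ 0.07  0.28 -0.59 -0.   -0.69  0.7 ]
65.01951456069946
4755 z [-12.50760687 -11.40551413] x max by y [np.float64(30.3), np.float64(30.3), np.float64(30.3), np.float64(30.3), np.float64(30.3)] y [-28.06527039  30.93355697]
shift [-0.552 -0.43  -0.706] turn [-0.002  0.001 -0.271] rows>=1.6    -> [430. -60. 150.] 
shift [-0.482 -0.934 -0.1  ] turn [ 0.   -0.   -0.25] rows>=1.7    -> [435.  45. 160.] 
shift [-0.223 -1.027 -0.1  ] turn [ 0.    0.   -0.25] rows>=1.7    -> [440. 150. 170.] TOO BIG
shift [ 0.15 -0.85  0.15] turn [ 0.     0.    -0.047] rows>=1.4    -> [455. 235. 155.] 
shift [ 0.191 -0.842  0.15 ] turn [ 0.     0.    -0.047] rows>=1.4    -> [470. 320. 140.] 
shift [ 0.213 -0.081  0.78 ] turn [0. 0. 0.] rows>=1.3    -> [490.4 330.1  62. ]
```

>>> jog_arm(plan=[[45, [-0.28, -0.22, -0.5], [0, 0, -0.13]], [45, [-0.552, -0.43, -0.7], [0, 0, -0.271]], [45, [-0.552, -0.43, -0.7], [0, 0, -0.271]]])

```text
clock: 48.48
position: [430.4, -58.5, 149.6]
ee_rot: [0.966, -0.257, -0.0, -0.001]
contact_force: [0.1, 0.6, -2.1]
gripper_width: 57.8
grasp_force: 65.3
```

>>> jog_arm(plan=[[45, [-0.24, -0.47, -0.05], [0, 0, -0.12]], [45, [-0.482, -0.934, -0.1], [0, 0, -0.25]], [45, [-0.482, -0.934, -0.1], [0, 0, -0.25]]])

```text
clock: 48.85
position: [434.9, 46.9, 158.0]
ee_rot: [0.992, -0.128, -0.002, -0.001]
contact_force: [0.2, -0.1, -1.0]
gripper_width: 58.0
grasp_force: 65.3
```

>>> jog_arm(plan=[[45, [-0.11, -0.5, -0.05], [0, 0, -0.12]], [45, [-0.223, -0.98, -0.1], [0, 0, -0.25]], [45, [-0.223, -0.98, -0.1], [0, 0, -0.25]]])

```text
clock: 49.22
position: [438.8, 146.6, 168.1]
ee_rot: [1.0, 0.001, -0.002, -0.001]
contact_force: [0.1, -0.5, -1.4]
gripper_width: 57.7
grasp_force: 65.4
```

>>> jog_arm(plan=[[45, [0.07, -0.45, 0.07], [0, 0, -0.02]], [45, [0.15, -0.87, 0.15], [0, 0, -0.047]], [45, [0.15, -0.87, 0.15], [0, 0, -0.047]]])

```text
clock: 49.6
position: [453.5, 232.4, 152.1]
ee_rot: [1.0, 0.025, -0.002, 0.0]
contact_force: [-0.2, -1.0, -1.6]
gripper_width: 57.9
grasp_force: 65.3
```

>>> jog_arm(plan=[[45, [0.1, -0.45, 0.07], [0, 0, -0.02]], [45, [0.191, -0.87, 0.15], [0, 0, -0.047]], [45, [0.191, -0.87, 0.15], [0, 0, -0.047]], [45, [0.191, -0.87, 0.15], [0, 0, -0.047]]])

```text
clock: 50.1
position: [467.9, 318.1, 138.5]
ee_rot: [0.999, 0.048, -0.002, 0.0]
contact_force: [-0.2, -0.5, -0.8]
gripper_width: 58.1
grasp_force: 65.3
```

```bash
python3 - <<'E'
exec(open('held.py').read())
x,y,z=P[...,0],P[...,1],P[...,2]
# recess far edge and side edges visible ahead, in world, press axes
a=np.radians(5.6);X=np.array([np.cos(a),np.sin(a)]);Y=np.array([-np.sin(a),np.cos(a)])
k=(z>25)&(z<29.5)&(np.hypot(x-490,y-330)<55);q=P[k][:,:2]-[490.4,330.1];u,v=q@X,q@Y
print(k.sum(),'recess u',np.percentile(u,[1,99]),'v',np.percentile(v,[1,99]))
plan([((490.4,330.1,62),down(5.6))])
E
```

```text
50.1 [467.9 318.1 138.5] [ 0.999  0.048 -0.002  0.   ] 58.08700415780379 [ 0.88  0.37 -0.26 -0.   -0.94  0.79]
65.34381151199341
4588 z [-12.43135861 -11.3331855 ] x max by y [np.float64(29.7), np.float64(29.7), np.float64(29.7), np.float64(29.7), np.float64(29.8)] y [-29.28165183  29.67778655]
6824 recess u [-29.57567698  33.15027129] v [-32.19786203  32.11830453]
shift [ 0.237 -0.097  0.769] turn [-0.001  0.003 -0.001] rows>=1.3    -> [490.4 330.1  62. ]
```

>>> jog_arm(plan=[[45, [0.12, -0.05, 0.4], [0, 0, 0]], [45, [0.24, -0.097, 0.77], [0, 0, 0]], [45, [0.24, -0.097, 0.77], [0, 0, 0]], [45, [0.24, -0.097, 0.77], [0, 0, 0]], [45, [0.24, -0.097, 0.77], [0, 0, 0]]])

```text
clock: 50.78
position: [491.6, 332.8, 64.5]
ee_rot: [0.999, 0.049, 0.0, -0.002]
contact_force: [-0.1, 1.1, -0.8]
gripper_width: 58.0
grasp_force: 65.3
```

```bash
python3 - <<'E'
from ab import *
s=read_state();print(s['position'],s['ee_rot'])
plan([((490.8,330.1,29),down(5.6))])
E
```

```text
[491.6169871  332.7615772   64.53893191] [ 9.98771914e-01  4.94943910e-02  4.36348759e-04 -2.18586084e-03]
shift [-0.011  0.027  0.355] turn [-0.004 -0.001  0.001] rows>=0.6    -> [490.8 330.1  29. ]
```

>>> jog_arm(plan=[[45, [-0.011, 0.027, 0.1], [0, 0, 0]], [45, [-0.011, 0.027, 0.25], [0, 0, 0]], [45, [-0.011, 0.027, 0.355], [0, 0, 0]], [45, [-0.011, 0.027, 0.355], [0, 0, 0]], [45, [-0.011, 0.027, 0.355], [0, 0, 0]]])

```text
clock: 51.4
position: [492.1, 329.9, 29.1]
ee_rot: [0.999, 0.051, 0.001, -0.001]
contact_force: [1.9, -4.2, 11.2]
gripper_width: 58.2
grasp_force: 71.6
```

>>> jog_arm(plan=[[65, [0, 0, 0], [0, 0, 0]], [75, [0, 0, 0], [0, 0, 0]], [75, [0, 0, 0], [0, 0, 0]], [75, [0, 0, 0], [0, 0, 0]], [75, [0, 0, -0.3], [0, 0, 0]], [75, [0, 0, -0.8], [0, 0, 0]], [75, [0, 0, -0.8], [0, 0, 0]]])

```text
clock: 52.28
position: [492.4, 331.7, 111.3]
ee_rot: [0.999, 0.05, 0.003, -0.004]
contact_force: [-0.4, 0.1, -0.8]
gripper_width: 75.3
grasp_force: 0.0
```

>>> jog_arm(plan=[[75, [-0.6, 0.4, -0.6], [0, 0, 0]], [75, [-0.6, 0.4, -0.6], [0, 0, 0]], [75, [-0.6, 0.4, -0.6], [0, 0, 0]]])

```text
clock: 52.65
position: [434.1, 283.4, 168.1]
ee_rot: [0.999, 0.05, -0.0, -0.002]
contact_force: [-0.0, 0.1, 0.3]
gripper_width: 74.7
grasp_force: 0.0
```

```bash
python3 - <<'E'
from look import *
s,d,E,P=wrist('w10.npz')
rect(P,36,46,490.6,330.1,50);rect(P,36,46,500,226.4,50);rect(P,72,95,409,270,40)
plan([((400,269.3,160),down(5.6))])
E
```

```text
52.65 [434.1 283.4 168.1] [ 0.999  0.05  -0.    -0.002] 74.69547343969701 [ 0.89  0.26 -0.34 -0.   -0.96  0.78]
5830 [array([492.1, 329.8]), array([59.8, 60.2]), np.float64(5.8)] z [38.1 39.3 40.5]
5789 [array([503. , 226.7]), array([66.8, 67.1]), np.float64(52.1)] z [38.  39.2 40.4]
437 [array([412.8, 270.2]), array([16.2, 16.1]), np.float64(58.1)] z [74.3 83.  84.3]
shift [-0.357  0.11   0.072] turn [-0.003  0.001  0.001] rows>=0.6    -> [400.  269.3 160. ]
```

View pics/w10.png

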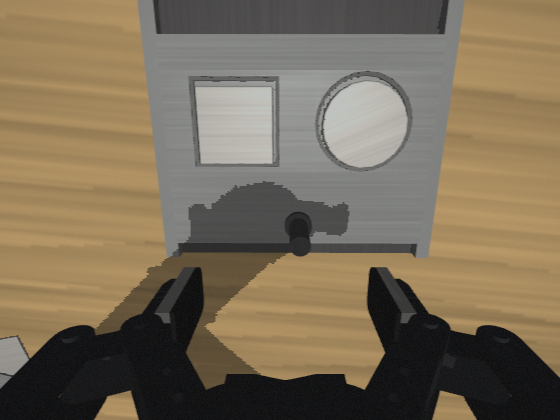

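Both blanks are seated flat: the square (234,123) at z 39.3 and the disc (364,122) at z 39.2. The die crept in about 3 mm during the seating and the post is now at (412.8, 270.2). I'll turn the gripper 90° so the camera stays clear of the crosshead, grip the post and push home.

```bash
python3 - <<'E'
from ab import *
o=down(-84.4)
plan([((412.8,270.2,150),o),((412.8,270.2,120),o),((412.8,270.2,56),o)])
E
```

```text
shift [-0.115  0.056  0.086] turn [-0.001  0.002  0.751] rows>=4.2    -> [423.6 277.  158.6] 
shift [-0.04   0.121  0.086] turn [-0.001  0.002  0.751] rows>=4.2    -> [412.8 270.2 150. ] 
shift [-0.   0.   0.3] turn [-0. -0. -0.] rows>=0.5    -> [412.8 270.2 120. ] 
shift [-0.   -0.    0.64] turn [ 0. -0.  0.] rows>=1.0    -> [412.8 270.2  56. ]
```

>>> jog_arm(plan=[[50, [-0.115, 0.056, 0], [0, 0, 0.75]], [50, [-0.115, 0.056, 0], [0, 0, 0.75]], [50, [-0.115, 0.056, 0], [0, 0, 0.75]], [50, [-0.115, 0.056, 0], [0, 0, 0.75]], [50, [-0.115, 0.056, 0], [0, 0, 0.75]], [50, [-0.115, 0.056, 0], [0, 0, 0.75]]])

```text
clock: 53.45
position: [423.9, 277.1, 166.1]
ee_rot: [0.942, -0.335, -0.001, 0.0]
contact_force: [0.1, -0.9, -0.2]
gripper_width: 49.8
grasp_force: 0.0
```

>>> jog_arm(plan=[[50, [-0.04, 0.121, 0.17], [0, 0, 0.75]], [50, [-0.04, 0.121, 0.17], [0, 0, 0.75]], [50, [-0.04, 0.121, 0.17], [0, 0, 0.75]], [50, [-0.04, 0.121, 0.17], [0, 0, 0.75]], [50, [-0.04, 0.121, 0.17], [0, 0, 0.75]], [50, [-0.04, 0.121, 0.17], [0, 0, 0.75]], [50, [-0.04, 0.121, 0.3], [0, 0, 0.75]], [50, [-0.04, 0.121, 0.3], [0, 0, 0.75]]])

```text
clock: 54.45
position: [412.2, 269.4, 135.5]
ee_rot: [0.742, -0.671, -0.001, 0.001]
contact_force: [-0.0, 1.2, 0.0]
gripper_width: 50.0
grasp_force: 0.0
```

```bash
python3 - <<'E'
from ab import *
s=read_state();print(s['clock'],s['position'],np.round(s['joints'],2))
plan([((412.6,270.2,56),down(-84.4))])
E
```

```text
54.45 [412.1959415  269.43071837 135.52774597] [ 0.91  0.26 -0.44 -0.   -0.87 -0.81]
shift [-0.007 -0.008  0.795] turn [0.004 0.    0.002] rows>=1.3    -> [412.6 270.2  56. ]
```

>>> jog_arm(plan=[[50, [-0.007, -0.008, 0.4], [0, 0, 0]], [50, [-0.007, -0.008, 0.79], [0, 0, 0]], [50, [-0.007, -0.008, 0.79], [0, 0, 0]], [10, [-0.007, -0.008, 0.79], [0, 0, 0]], [10, [-0.007, -0.008, 0.79], [0, 0, 0]], [10, [-0.007, -0.008, 0.79], [0, 0, 0]], [10, [-0.007, -0.008, 0.79], [0, 0, 0]], [10, [-0.007, -0.008, 0.79], [0, 0, 0]]])

```text
clock: 55.45
position: [414.4, 272.1, 59.9]
ee_rot: [0.741, -0.671, -0.001, -0.002]
contact_force: [-1.0, 0.5, 6.1]
gripper_width: 13.7
grasp_force: 58.5
```

>>> jog_arm(plan=[[10, [0, -0.04, 0], [0, 0, 0]], [10, [0, -0.12, 0], [0, 0, 0]], [10, [0, -0.22, 0], [0, 0, 0]], [10, [0, -0.32, 0], [0, 0, 0]], [10, [0, -0.42, 0], [0, 0, 0]], [10, [0, -0.52, 0], [0, 0, 0]], [10, [0, -0.62, 0], [0, 0, 0]], [10, [0, -0.7, 0], [0, 0, 0]], [10, [0, -0.75, 0], [0, 0, 0]], [10, [0, -0.77, 0], [0, 0, 0]]])

```text
clock: 56.7
position: [490.9, 279.6, 59.9]
ee_rot: [0.741, -0.671, -0.001, -0.002]
contact_force: [-3.1, 0.2, 7.0]
gripper_width: 13.8
grasp_force: 59.0
```

>>> jog_arm(plan=[[10, [0, -0.04, 0], [0, 0, 0]], [10, [0, -0.12, 0], [0, 0, 0]], [10, [0, -0.2, 0], [0, 0, 0]], [10, [0, -0.28, 0], [0, 0, 0]], [10, [0, -0.36, 0], [0, 0, 0]], [10, [0, -0.44, 0], [0, 0, 0]], [10, [0, -0.5, 0], [0, 0, 0]], [10, [0, -0.53, 0], [0, 0, 0]], [10, [0, -0.53, 0], [0, 0, 0]]])

```text
clock: 57.82
position: [543.9, 284.9, 59.9]
ee_rot: [0.741, -0.671, -0.001, -0.002]
contact_force: [0.1, 0.3, 5.1]
gripper_width: 14.0
grasp_force: 58.8
```

```bash
python3 - <<'E'
from ab import *
s=read_state();print(s['clock'],s['position'],s['contact_force'],s['gripper_width'])
plan([((547.9,283.5,s['position'][2]),down(-84.4))])
E
```

```text
57.825 [543.91203025 284.86141083  59.89234913] [0.1105791  0.28354464 5.0690984 ] 13.972079668024932
shift [ 0.018 -0.038 -0.   ] turn [-0.001  0.004  0.002] rows>=0.1    -> [547.9 283.5  59.9]
```

>>> jog_arm(plan=[[10, [0, -0.02, 0], [0, 0, 0]], [10, [0, -0.03, 0], [0, 0, 0]], [10, [0, -0.03, 0], [0, 0, 0]]])

```text
clock: 58.2
position: [546.4, 285.1, 59.9]
ee_rot: [0.741, -0.671, -0.001, -0.002]
contact_force: [-1.8, -0.6, 5.8]
gripper_width: 13.9
grasp_force: 58.9
```

>>> jog_arm(plan=[[10, [0, -0.02, 0], [0, 0, 0]], [10, [0, -0.03, 0], [0, 0, 0]], [10, [0, -0.03, 0], [0, 0, 0]]])

```text
clock: 58.58
position: [549.0, 285.3, 59.9]
ee_rot: [0.741, -0.671, -0.001, -0.001]
contact_force: [-4.3, -0.0, 7.3]
gripper_width: 14.1
grasp_force: 59.0
```

>>> jog_arm(plan=[[10, [0, -0.02, 0], [0, 0, 0]], [10, [0, -0.03, 0], [0, 0, 0]], [10, [0, -0.03, 0], [0, 0, 0]]])

```text
clock: 58.95
position: [549.1, 285.3, 59.9]
ee_rot: [0.741, -0.671, -0.003, 0.001]
contact_force: [-11.8, 1.7, 11.8]
gripper_width: 14.0
grasp_force: 59.6
```

>>> jog_arm(plan=[[10, [0, -0.03, 0], [0, 0, 0]], [10, [0, -0.03, 0], [0, 0, 0]], [10, [0, -0.03, 0], [0, 0, 0]]])

```text
clock: 59.32
position: [549.1, 285.2, 59.8]
ee_rot: [0.741, -0.671, -0.004, 0.004]
contact_force: [-20.4, 4.8, 16.9]
gripper_width: 13.8
grasp_force: 60.5
```

>>> jog_arm(plan=[[50, [0, 0.05, 0], [0, 0, 0]], [50, [0, 0.05, 0], [0, 0, 0]], [50, [0, 0.05, 0], [0, 0, 0]], [50, [0, 0.05, 0], [0, 0, 0]], [50, [0, 0.05, -0.3], [0, 0, 0]], [50, [0, 0.05, -0.6], [0, 0, 0]], [50, [0, 0.05, -0.6], [0, 0, 0]]])

```text
clock: 60.2
position: [551.8, 285.5, 120.6]
ee_rot: [0.741, -0.671, -0.001, -0.003]
contact_force: [0.3, -0.8, -0.4]
gripper_width: 49.7
grasp_force: 0.0
```

>>> jog_arm(plan=[[50, [0, 0.9, -0.5], [0, 0, 0]], [50, [0, 0.9, -0.5], [0, 0, 0]], [50, [0, 0.9, -0.5], [0, 0, 0]], [50, [0, 0.9, -0.5], [0, 0, 0]]])

```text
clock: 60.7
position: [460.7, 275.5, 167.3]
ee_rot: [0.741, -0.671, -0.001, 0.0]
contact_force: [-0.6, 0.3, -0.6]
gripper_width: 50.1
grasp_force: 0.0
```

>>> jog_arm(plan=[[50, [0.3, 0.6, 0], [0, 0, -0.75]], [50, [0.3, 0.6, 0], [0, 0, -0.75]], [50, [0.3, 0.6, 0], [0, 0, -0.75]], [50, [0.3, 0.6, 0], [0, 0, -0.75]], [50, [0.3, 0.6, 0], [0, 0, -0.75]], [50, [0.3, 0.6, 0], [0, 0, -0.75]]])

```text
clock: 61.45
position: [404.1, 239.7, 167.3]
ee_rot: [0.941, -0.338, -0.001, -0.0]
contact_force: [-1.3, 0.6, 0.1]
gripper_width: 50.1
grasp_force: 0.0
```

```bash
python3 - <<'E'
from look import *
s,d,E,P=wrist('w11.npz')
rect(P,72,95,549,285,40)
t=get_image('top');sc=get_image('scene')
cv2.imwrite('pics/fin.png',np.hstack([cv2.resize(t['img'][40:,:,::-1],(400,400)),cv2.resize(sc['img'][:,:,::-1],(400,400))]))
Pt=cloud(t);Pt[...,2]+=1;rect(Pt,78,90,549,285,40)
Ps=cloud(sc);Ps[...,2]+=3
for nm,Q in(('w',P),('s',Ps)):
    rect(Q,36,44,631,343,55);rect(Q,36,44,641,240,55)
E
```

```text
61.45 [404.1 239.7 167.3] [ 0.941 -0.338 -0.001 -0.   ] 50.068810783736645 [ 0.88  0.18 -0.45 -0.   -0.94  0.  ]
710 [array([547.1, 283.3]), array([16.1, 16.5]), np.float64(5.0)] z [74.4 83.1 84.4]
34 [array([546. , 283.6]), array([15.7, 14.4]), np.float64(19.2)] z [81.1 83.8 87.5]
2736 [array([605. , 332.4]), array([35. , 71.8]), np.float64(36.3)] z [37.5 39.4 40.6]
228 [array([612.5, 260.1]), array([32.8,  4.5]), np.float64(50.4)] z [36.7 38.9 40.5]
572 [array([626.5, 344.8]), array([61. , 60.9]), np.float64(5.7)] z [36.8 39.7 42.5]
483 [array([632.4, 243.2]), array([67.5, 59.8]), np.float64(69.8)] z [36.8 39.5 42.5]
```

View pics/fin.png

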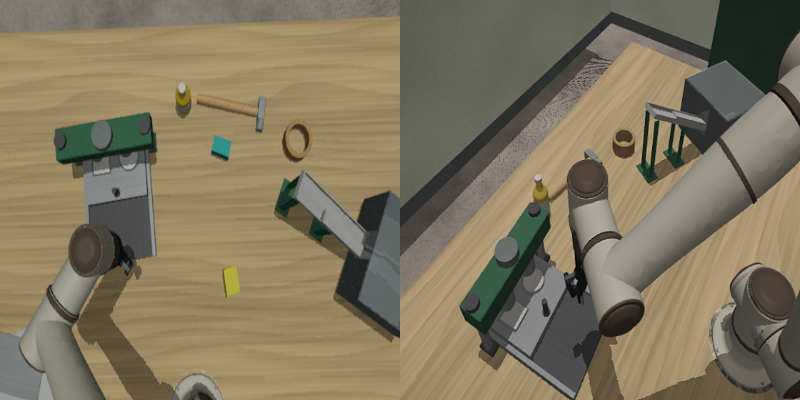

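View pics/w11.png

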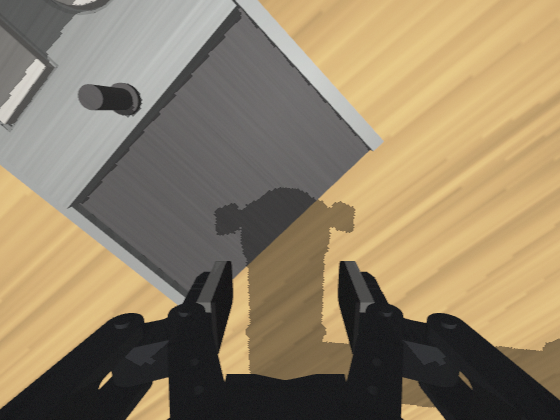

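The fin picture shows the slide home, both blanks seated flat under the rams (z ≈ 39.5), and no bracket left on the bench. Before handing in I'll check the lower part of the chute by range.

```bash
python3 - <<'E'
from look import *
d=get_image('top');P=cloud(d);P[...,2]+=1;a=np.radians(-118)
X=np.array([np.cos(a),np.sin(a)]);Y=np.array([-X[1],X[0]]);q=P[...,:2]-[502.7,-376.8];u,v=q@X,q@Y
for c in range(-50,300,20):
    k=(abs(u-c)<10)&(v>2)&(v<26)
    if k.sum():print(c,k.sum(),(P[k][:,2]-(212.4-np.tan(np.radians(28))*u[k])).round(1)[[0,len(P[k])//2]],np.percentile(P[k][:,2]-(212.4-np.tan(np.radians(28))*u[k]),[5,95]).round(1))
E
```

```text
-50 140 [-1.2  0.5] [-240.1   14.4]
-30 151 [ 0.7 -0.7] [-229.3    3. ]
-10 102 [ 0.1 -0. ] [-218.5    2.2]
10 94 [-0.8  3.5] [-205.3    3.3]
30 97 [-4.4  2.6] [-200.6    3.2]
50 90 [-0.   1.8] [-189.8    3.5]
70 79 [-2.4 -1.4] [-173.4    2.6]
90 69 [0.8 0.2] [-2.7  2.7]
110 70 [-0.8  0.7] [-3.3  2.9]
130 66 [-0.6  0.4] [-2.9  3.1]
150 66 [-1.5  2.8] [-3.   4.4]
170 63 [-1.2 -1.5] [-3.2  3.4]
190 64 [-3.1  2.7] [-3.4  3.6]
210 61 [-2.5  1.4] [-2.5  3.6]
230 120 [98.9  3.8] [ -2.1 108. ]
250 111 [110.1 109.4] [-27.2 120.3]
270 155 [117.5 122. ] [-50.8 129.1]
290 131 [131.3 -31.7] [-45.3 140.1]
```

The chute is clear all the way to the lip.

```bash
python3 -c "
from bench import *
print(job_done())"
```

```text
the job is handed in; nothing more can be done
None
```

The job is handed in: all three steel brackets went down the chute, which reads clear to its lip (I did not look inside the bin), both blanks are seated in the die, and the slide is pushed home against its stop.

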